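Assemble a lens barrel and lock it with its retaining ring

TASK

Put the optics together in the barrel on the stand: drop in the mounted lens, then the spacer on top of it, then the filter, each lying flat in the bore, and screw the retaining ring down clockwise over them until it comes to its stop, so that it clamps the stack. Leave the oil bottle, the tally counter and the tape roll where they are.

Things in the scene. Friction and masses are not known exactly. Their poses are not given: they have to be found in the camera images.
- stand: Round dark steel foot, 92 mm across, 8 mm thick, fixed to the worktop, carrying an upright aluminium barrel on its axis: outside 44 mm, bore 35.8 mm, polished, rim 56 mm above the worktop. Origin: centre of the foot's underside, on the worktop; z up along the barrel's axis. Its yaw does NOT tell where the barrel's thread begins.
- mouth (a point): Centre of the barrel's mouth, on its axis at the height of the rim, 56 mm above the worktop; z up. The mouth has a 3.5 mm deep lead-in cone, 42 mm wide at the rim, narrowing to the 35.8 mm bore.
- seat_top (a point): Centre of the top of the sprung seat (34 mm disc) deep in the bore, 16 mm above the worktop when free. It yields straight down from a load of 2 N on, 1 mm for each further N, at most 7.8 mm.
- thread (a point): Point on the barrel's axis, 43.5 mm up, mid-height of its outside thread: 3 equal flights, 54 mm across, 3.5 mm thick, each 80 degrees long, then a 35 degree gap. Seen from above a flight falls 5 mm clockwise (underside 46 to 41 mm up), ending in a stop 5.5 mm lower. The gaps' angles vary, are not given, and must be felt or seen. The barrel does not turn.
- lens: Mounted lens: aluminium cell 34 mm across, 14 mm high, with a 7 mm wide rim round a domed glass (21 mm) that stays below it. About 35 g. Smooth. Lies flat. Origin: centre of its underside; z up. Goes in first.
- spacer: Spacer: plain open aluminium ring, 34 mm outside, 25 mm hole, 12 mm high, 20 g. Smooth. Lies flat. Origin: centre of its underside; z up. Goes in second.
- filter: Filter: aluminium cell 34 mm across, 10 mm high, with a thin 2.5 mm rim round a flat glass plate (29 mm). 30 g. Smooth. Lies flat. Origin: centre of its underside; z up. Goes in third; its top then lies 52 mm above the worktop.
- ring: Retaining ring: dark steel screw ring with ribbed outside, 64 mm across, 28 mm high, about 80 g, stands right way up on its open skirt. Origin: centre of the skirt's underside; z up. Skirt 56.4 mm inside; its top begins 23 mm up and has a 22 mm hole. Home (at the stops) its underside is 35 mm above the worktop; friction in the thread holds it there.
- ring_pins (a point): Point on the ring's axis, 4 mm above its underside, level with three steel pins, 5 mm thick, that stick inwards from the skirt to 23.4 mm from the axis, in the ring's own +x and 120 and 240 degrees from it. Pins lying on top of the flights keep the ring's underside 43 to 48 mm above the worktop; they can sink only in the gaps.
- nose (a point): Centre of the lower face of the pressing nose (31 mm outside, 22 mm inside) under the ring's top, 11.5 mm above the ring's underside. Pins in the gaps, it rests on the filter with the underside 40.5 mm up. Pressed 2 to 3 mm further against the spring, the ring turns clockwise, pins under the flights, 65 to 100 degrees to the stops.
- oil_bottle: Small amber bottle with black cap, 25 mm across, 43 mm high; bystander. Origin: centre of its underside.
- tally_counter: Hand tally counter, 51x75x25 mm, pale grey; bystander. Origin: centre of its underside.
- tape_roll: Roll of clear tape, 52 mm across, 18 mm high; bystander. Origin: centre of its underside.

How it is judged (in metres and radians):
On the way, in this order (a step that is already met when the one before it is completed fails the run):
1. the lens lies flat on the seat in the barrel (horizontal distance between lens and mouth below 0.004 m and angle between lens's own z axis and vertical below 0.1 rad and z of lens in the frame of stand between 0.012 and 0.019 m), for 0.2 s.
2. the spacer lies flat on the lens in the barrel (all of step 1 and horizontal distance between spacer and mouth below 0.004 m and angle between spacer's own z axis and vertical below 0.1 rad and z of spacer in the frame of stand between 0.026 and 0.033 m), for 0.2 s.
3. the filter lies flat on the spacer in the barrel (all of step 2 and horizontal distance between filter and mouth below 0.004 m and angle between filter's own z axis and vertical below 0.1 rad and z of filter in the frame of stand between 0.038 and 0.045 m), for 0.2 s.
At the end, for the whole second after the job is handed in: Lens, spacer, filter lie in this order in the bore, flat within 0.1 rad, within 4 mm of its axis, pressed down (undersides under 13.5, 27.5, 39.5 mm above the worktop); the ring is level, at rest, its underside at most 37 mm up (home 35), and presses on the filter with over 4 N (horizontal distance between each of lens, spacer, filter, ring and mouth below 0.004 m and angle between each of lens, spacer, filter, ring's own z axis and vertical below 0.1 rad and z of lens in the frame of stand between 0.006 and 0.0135 m and z of spacer in the frame of stand between 0.02 and 0.0275 m and z of filter in the frame of stand between 0.032 and 0.0395 m and z of ring in the frame of stand between 0.03 and 0.037 m and contact force between ring and filter above 4 N and linear speed of ring below 0.01 m/s and angular speed of ring below 0.1 rad/s); the robot touches nothing.
It fails at once if a bystander (oil bottle, tally counter, tape roll) is moved by more than 20 mm (distance of any of oil_bottle, tally_counter, tape_roll from where it was at the start of the episode above 0.02 m).
It also fails if it takes over 72 s, if anything falls off the work surface, if the arm or the gripper's body presses on something with over 40 N, if the wrist force passes 120 N, or if a joint passes its speed limit or range.

ROBOT

A 6-joint arm with a two-finger parallel gripper is mounted at the origin on a cart in front of the work surface, level with it; the furniture and walls round the work are solid. World frame = base frame: x ahead of the robot, y to its left, z up, the work surface at z = 0. Lengths are in m, angles in degrees, forces in N, time in s.
With the tool pointing down it reaches from about 0.4 to 0.825 m from the base axis. Payload 7 kg.
Tool frame: the origin (TCP) lies midway between the tips of the shut fingers; the grasp point (between the pads) lies r.grip_depth behind it (r.grip_depth is the distance from the TCP to the grasp point, in m); z points along the fingers, y is the line along which they close (so a half turn about z gives the same grasp; the last joint's range is limited). The gripper opens to 88 mm and grips with 3 to 60 N. Pads are 19 mm wide; open, the fingers measure 130 mm over their backs; the gripper's body (78 mm by 193 mm) begins 47 mm behind the grasp point.
Start: joints at [-51.102, 20.546, 0.682, 0, -70.136, -16.507], TCP at [0.257, -0.624, 0.204] pointing down, gripper open.
Joint ranges: [-176.03, 176.03], [-82.01, 121.73], [-58.28, 71.71], [-173.87, 95.51], [-174.79, -0.11], [-173.66, 173.66]. Speed limits (degrees/s): [136.94, 136.94, 172.46, 180, 180, 180].

INTERFACE

Orientations are given as [roll, pitch, yaw] about the fixed x, y, z axes, in that order (R = Rz(yaw) Ry(pitch) Rx(roll)).
In Python, from plant import r, vision gives the robot as it stands (r), with the cameras (vision).
- The arm moves only by the shell command python3 drive.py FILE [OPENING] [FORCE], which reads ROWS from the file FILE. ROWS is a JSON list of rows, 1 to 12 of them, each an object with the fields d (a list: dx, dy, dz in m), rot (a list: a rotation vector rx, ry, rz in degrees); a field left out counts as zero; each row is the pose to reach, as a shift and turn from the pose commanded when the command began, along the tool's axes at that moment; what a row does not reach only later rows make up. A row lasts 1/12 s, in which the tool goes at most 0.0417 m and 7.16 degrees, less where a joint would pass 70% of its speed; a pose out of reach is approached as far as the arm can. OPENING is the finger opening in m, set as the command begins (- or left out keeps the last). The fingers move at their own pace and stop on an object; FORCE is the grip in N (left out, the last holds). Time passes only in rows, so rows that do not move let the fingers close. It prints the time, the measured TCP pose, the force, the opening and the grip force at its end. Input that does not fit is refused with a message, and nothing moves.
- r.get_state(): the state, without advancing time (a new reading comes with each control period).
- vision.capture(name): name is "side" or "top"; returns a dict with "frame" (400x640x3 uint8, red, green, blue), "z_map" (400x640 float32, m along the optical axis (not along the pixel's ray), 0 where there is no reading), "fx", "fy", "cx", "cy" (pixels), "cam_to_world" (4x4, takes a point from camera to world coordinates). Camera axes: x right, y down, z forward; pixel columns grow to the right and rows downward; lengths in m; the calibration is good to about 2 mm. A picture is of the moment at which its call begins.
- r.close_job(): hands the job in; it is judged then, once.
The state is a dict: "time_s": time; "joints": joint angles; "qd": joint speeds; "joint_torque": joint torques, N m; "tcp_pos": TCP position; "eef_rot": TCP orientation; "contact_force": force on the tool from outside, world axes, zero at the start; "moment": the same for the moment, N m; "gripper_width": finger opening in m; "gripper_force": force on a finger pad.
Only numpy, scipy, OpenCV 4.12 (cv2) and the standard library are available. Lean on these libraries where they do the work, as an engineer would, in place of code of your own. Each camera call takes 0.05 s, during which the arm holds its last target. There are 200 camera calls.

## Working session

There is one attempt and no reset: what is moved stays moved. The work goes in short steps, Python scripts to look and compute and a shell command to move; the robot and the scene stay as the last step left them, time stands still between calls to the robot, and variables do not carry over. Pictures are saved under pics/ and viewed, at most 10 in all, crops included, and the job is handed in when it is done.

```bash
ls; mkdir -p pics
python3 - <<'E'
from plant import r, vision
import cv2,numpy as np
print(r.grip_depth, r.get_state())
for n in("top","side"):
    c=vision.capture(n); np.savez(f"pics/{n}0.npz",**c)
    cv2.imwrite(f"pics/{n}0.png",c["frame"][:,:,::-1]); print(n,c["fx"],c["fy"],c["cx"],c["cy"],c["cam_to_world"].round(4).tolist())
E
```

```text
drive.py
pics
plant.py
0.0188 {'time_s': 0.0, 'joints': array([-5.11016409e+01,  2.05914230e+01,  6.35649826e-01, -2.08652409e-02,
       -7.01361140e+01, -1.65067876e+01]), 'qd': array([ 0.01809302,  0.11126522, -0.00367457,  0.06557804,  0.15379699,
       -0.12713516]), 'joint_torque': array([-3.52452393e-03, -5.82719135e+01,  2.93039149e+01,  6.99730396e+00,
        6.58247009e-03, -1.91410527e-04]), 'tcp_pos': array([ 0.25691408, -0.62364032,  0.20353476]), 'eef_rot': array([ 1.79906326e+02, -7.30402697e-03, -1.57615528e+02]), 'contact_force': array([0.68467696, 0.06999095, 0.65690254]), 'moment': array([-0.0171729 ,  0.02585852, -0.07897376]), 'gripper_force': 0.0, 'gripper_width': 0.08768421741383937}
top 380.43378590295015 380.43378590295015 317.336355724685 199.65481119140665 [[0.0097, -0.9902, 0.1393, 0.4407], [-0.9999, -0.009, 0.0055, 0.1093], [-0.0041, -0.1393, -0.9902, 1.012], [0.0, 0.0, 0.0, 1.0]]
side 442.881916124696 442.881916124696 321.31187356924073 198.31680263859386 [[-0.9958, -0.0339, 0.0855, 0.4794], [-0.0907, 0.5118, -0.8543, 0.8635], [-0.0148, -0.8584, -0.5127, 0.5269], [0.0, 0.0, 0.0, 1.0]]
```

View pics/top0.png

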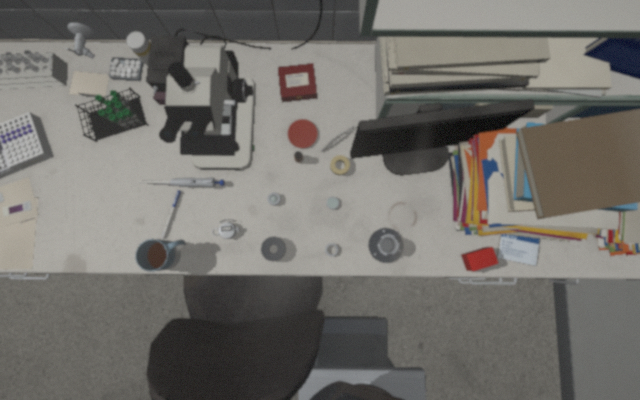

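View pics/side0.png

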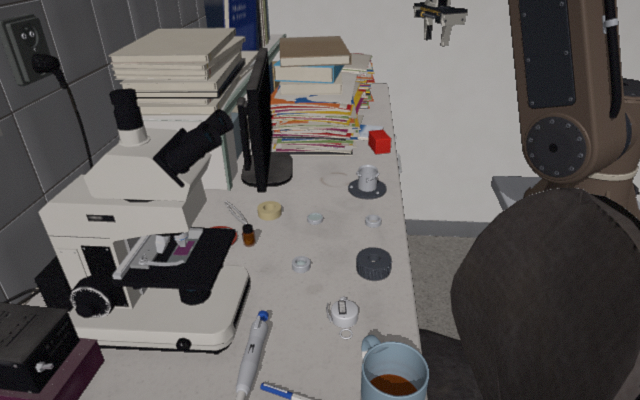

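The top view shows the stand at (386,245), ring at (273,248) and small round parts at (275,199), (334,203) and (334,250). In the side view these are at (368,185), (374,263), (301,264), (315,217) and (373,220). Bottle, tape and counter are at top (299,157), (340,165) and (228,229). I'll enlarge crops next.

```bash
cat > h.py <<'E'
import numpy as np,cv2
from plant import r, vision
def load(n): return dict(np.load(f"pics/{n}.npz"))
def ray(c,u,v):
    T=c["cam_to_world"]; d=T[:3,:3]@np.array([(u-c["cx"])/c["fx"],(v-c["cy"])/c["fy"],1.]); return T[:3,3],d
def at_z(c,u,v,z):
    o,d=ray(c,u,v); return o+d*(z-o[2])/d[2]
def tri(c1,p1,c2,p2):
    (o1,d1),(o2,d2)=ray(c1,*p1),ray(c2,*p2)
    s=np.linalg.lstsq(np.c_[d1,-d2],o2-o1,rcond=None)[0]; a,b=o1+s[0]*d1,o2+s[1]*d2
    return (a+b)/2,np.linalg.norm(a-b)
def proj(c,P):
    q=np.linalg.inv(c["cam_to_world"])@np.r_[P,1]; return c["fx"]*q[0]/q[2]+c["cx"],c["fy"]*q[1]/q[2]+c["cy"]
def cloud(c):
    v,u=np.mgrid[:400,:640]; z=c["z_map"]; T=c["cam_to_world"]
    P=np.stack([(u-c["cx"])/c["fx"]*z,(v-c["cy"])/c["fy"]*z,z],-1)@T[:3,:3].T+T[:3,3]; P[z==0]=np.nan; return P
def crop(c,u,v,h,S): 
    u,v=int(u),int(v); return cv2.resize(c["frame"][v-h:v+h,u-h:u+h,::-1],(S,S),interpolation=cv2.INTER_CUBIC)
E
python3 - <<'E'
from h import *
t,s=load("top0"),load("side0")
pt=[(275,199),(334,203),(334,250),(273,248),(386,245)]; ps=[(301,264),(315,217),(373,220),(374,263),(368,185)]
im=np.vstack([np.hstack([crop(c,*p,h,160) for p,h in zip(pp,(16,16,16,20,26))]) for c,pp in((t,pt),(s,ps))])
cv2.imwrite("pics/crops.png",im)
for a,b in zip(pt,ps): print(tri(t,a,s,b))
for c,pp in((t,pt),(s,ps)):
    P=cloud(c)
    for u,v in pp:
        Q=P[v-22:v+22,u-28:u+28].reshape(-1,3); zz=Q[:,2]; m=zz>.005; print((u,v),np.nanmedian(zz).round(4),np.nanpercentile(zz[m],[10,50,90,98]).round(4),((np.nanmax(Q[m],0)+np.nanmin(Q[m],0))/2).round(4))
E
```

```text
(array([0.58317516, 0.22841361, 0.00236265]), np.float64(0.0005831491930252645))
(array([0.57356249, 0.07021143, 0.00326994]), np.float64(0.0008074294806461632))
(array([0.44909626, 0.06969778, 0.00082505]), np.float64(0.0006016587705376779))
(array([0.45095236, 0.22920458, 0.01336158]), np.float64(0.0039555370325057865))
(array([ 0.4617295 , -0.06560735,  0.01071941]), np.float64(0.0036757730609642807))
(275, 199) -0.0004 [0.0081 0.012  0.015  0.0161] [0.5795 0.2102 0.0112]
(334, 203) -0.0002 [0.0067 0.0087 0.0108 0.0128] [0.5641 0.0928 0.0101]
(334, 250) -0.0002 [0.0091 0.0112 0.0135 0.014 ] [0.4519 0.0779 0.0103]
(273, 248) -0.0002 [0.024  0.027  0.0295 0.0309] [0.4528 0.2277 0.0191]
(386, 245) 0.0015 [0.0062 0.0092 0.0502 0.0561] [ 0.4671 -0.0775  0.0319]
(301, 264) -0.0006 [0.0072 0.0119 0.0139 0.0147] [0.5821 0.2348 0.0102]
(315, 217) -0.0005 [0.0067 0.0082 0.0097 0.0105] [0.5734 0.0777 0.0082]
(373, 220) -0.0005 [0.006  0.0098 0.0121 0.013 ] [0.4493 0.0823 0.0096]
(374, 263) 0.0004 [0.0109 0.0263 0.0281 0.0288] [0.4501 0.2303 0.0175]
(368, 185) 0.0004 [0.0063 0.0161 0.051  0.055 ] [ 0.4623 -0.0595  0.0309]
```

View pics/crops.png

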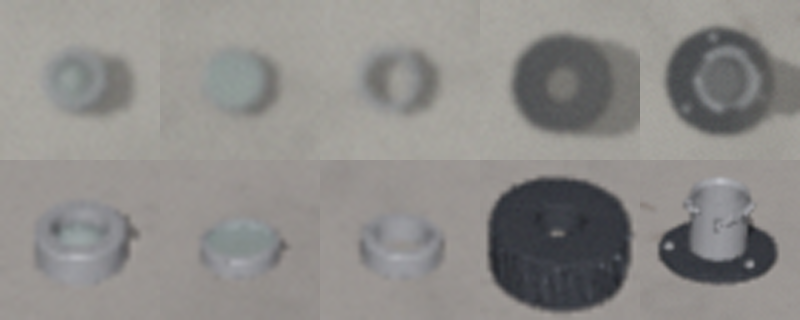

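The crops show the lens with its dome (top (275,199)), the solid filter (top (334,203)), the open spacer (top (334,250)), the dark ring and the stand, whose flights show around the barrel. Next I refine the centres from the depth in both views.

```bash
cat >> h.py <<'E'
G={"lens":(.583,.229,.014,.034),"filter":(.574,.070,.010,.034),"spacer":(.449,.070,.012,.034),"ring":(.451,.229,.028,.064),"stand":(.462,-.066,.056,.044)}
def fit(c,x,y,h,d,zb=0.0):
    """image outline fit: rendered-cylinder mask vs depth mask, returns xy"""
    from scipy.optimize import minimize
    a=np.linspace(0,2*np.pi,40); P=cloud(c); U=6
    top=np.c_[x+d/2*np.cos(a),y+d/2*np.sin(a),0*a+h]
    lo=max(zb,h/3)
    m=(P[...,2]>lo)&(np.hypot(P[...,0]-x,P[...,1]-y)<d/2+.012)
    u0,v0=map(int,proj(c,(x,y,h))); W=32
    M=cv2.resize(m[v0-W:v0+W,u0-W:u0+W].astype(np.float32),None,fx=U,fy=U,interpolation=cv2.INTER_NEAREST)
    def cost(p):
        q=np.array([proj(c,(p[0]+d/2*np.cos(t),p[1]+d/2*np.sin(t),z)) for z in(lo,h) for t in a])
        q=((q-[u0-W-.5,v0-W-.5])*U).astype(np.float32)
        I=np.zeros_like(M); cv2.fillConvexPoly(I,cv2.convexHull(q).round().astype(np.int32),1)
        return np.abs(I-M).sum()/U**2
    b=minimize(cost,(x,y),method="Nelder-Mead",options=dict(initial_simplex=[(x-.004,y-.004),(x+.006,y),(x,y+.006)],xatol=1e-4))
    return b.x,b.fun
E
python3 - <<'E'
from h import *
for n,g in G.items():
    print(n,*[(f[0].round(4),round(f[1],1)) for f in (fit(load(k),*g,zb=.053 if n=="stand" else 0) for k in("top0","side0"))])
E
```

```text
lens (array([0.5851, 0.2313]), np.float64(9.4)) (array([0.5823, 0.2343]), np.float64(18.9))
filter (array([0.5758, 0.075 ]), np.float64(15.4)) (array([0.5733, 0.0779]), np.float64(15.6))
spacer (array([0.4518, 0.0776]), np.float64(80.1)) (array([0.4493, 0.0803]), np.float64(48.5))
ring (array([0.4524, 0.2281]), np.float64(78.1)) (array([0.4504, 0.2315]), np.float64(63.0))
stand (array([ 0.4644, -0.0655]), np.float64(195.2)) (array([ 0.4618, -0.0644]), np.float64(102.2))
```

Run:
```python
from h import *
t,s=load("top0"),load("side0")
# refined picks of top-face centres from crops
pk={"lens":((275+(76-80)/5,199),(301+.4,264-(80-64)/5),.014),"filter":((333,203),(315,217-1),.01),"spacer":((332.8,250),(373.4,220-1.6),.012),"ring":((273+(563-560)/4,248+1),(374,263-(80-57)/4),.028),"stand":((386+1,245),(368,185-(80-30)/3.08),.056)}
for n,(a,b,h) in pk.items(): print(n,at_z(t,*a,h)[:2].round(4),at_z(s,*b,h)[:2].round(4),tri(t,a,s,b)[0].round(4))
P=cloud(s);Q=cloud(t)
for v in(208,212,216,220,224): print(v,[(u,*(P[v,u]*1000).round(0)) for u in range(303,329,3)])
```

```text
lens [0.5818 0.2292] [0.581  0.2334] [0.582  0.2295 0.0109]
filter [0.5731 0.0731] [0.5723 0.0766] [0.5731 0.073  0.0077]
spacer [0.4493 0.0732] [0.4486 0.0804] [0.4488 0.0731 0.0072]
ring [0.4502 0.2254] [0.4497 0.2312] [0.4498 0.2259 0.0238]
stand [ 0.4626 -0.0603] [ 0.4617 -0.0616] [ 0.4621 -0.0601  0.0568]
208 [(303, np.float64(604.0), np.float64(31.0), np.float64(1.0)), (306, np.float64(598.0), np.float64(28.0), np.float64(-1.0)), (309, np.float64(591.0), np.float64(29.0), np.float64(-0.0)), (312, np.float64(584.0), np.float64(30.0), np.float64(1.0)), (315, np.float64(577.0), np.float64(29.0), np.float64(0.0)), (318, np.float64(571.0), np.float64(27.0), np.float64(-1.0)), (321, np.float64(564.0), np.float64(28.0), np.float64(-0.0)), (324, np.float64(558.0), np.float64(25.0), np.float64(-1.0)), (327, np.float64(551.0), np.float64(26.0), np.float64(-1.0))]
212 [(303, np.float64(602.0), np.float64(47.0), np.float64(-0.0)), (306, np.float64(596.0), np.float64(47.0), np.float64(-0.0)), (309, np.float64(589.0), np.float64(47.0), np.float64(1.0)), (312, np.float64(582.0), np.float64(46
[... 1304 characters left out ...]
 np.float64(5.0)), (324, np.float64(553.0), np.float64(74.0), np.float64(-1.0)), (327, np.float64(547.0), np.float64(75.0), np.float64(-0.0))]
224 [(303, np.float64(596.0), np.float64(94.0), np.float64(-0.0)), (306, np.float64(590.0), np.float64(93.0), np.float64(-0.0)), (309, np.float64(584.0), np.float64(94.0), np.float64(1.0)), (312, np.float64(577.0), np.float64(94.0), np.float64(1.0)), (315, np.float64(571.0), np.float64(96.0), np.float64(2.0)), (318, np.float64(565.0), np.float64(92.0), np.float64(0.0)), (321, np.float64(558.0), np.float64(90.0), np.float64(-1.0)), (324, np.float64(552.0), np.float64(92.0), np.float64(1.0)), (327, np.float64(546.0), np.float64(89.0), np.float64(-1.0))]
```

```bash
python3 - <<'E'
from h import *
for n,(u,v) in(("top0",(386,245)),("side0",(368,188))):
    c=load(n); W=36; g=cv2.resize(cv2.cvtColor(c["frame"][v-W:v+W,u-W:u+W],cv2.COLOR_RGB2GRAY),None,fx=6,fy=6,interpolation=cv2.INTER_CUBIC)
    bg=np.median(g); th,m=cv2.threshold(g,0,255,cv2.THRESH_BINARY_INV+cv2.THRESH_OTSU)
    for th in (th,th*.9):
        m=(g<th).astype(np.uint8); k,_,st,_=cv2.connectedComponentsWithStats(m); L=_ if False else cv2.connectedComponents(m)[1]
        i=1+np.argmax(st[1:,4]); h=cv2.convexHull(np.argwhere(L==i)[:,::-1].astype(np.int32))
        e=cv2.fitEllipse(h); p=(np.array(e[0])+.5)/6-.5+[u-W,v-W]; print(n,p.round(2),np.array(e[1]).round(1)/6,st[i]/6, at_z(c,*p,.008).round(4), "rect",at_z(c,(st[i,0]+st[i,2]/2)/6-.5+u-W,(st[i,1]+st[i,3]/2)/6-.5+v-W,.006).round(4))
E
echo '[{"rot":[0, 0, 7.4]}, {"rot":[0, 0, 14.9]}, {"rot":[0, 0, 22.4]}, {"rot":[0, 0, 22.4]}, {"rot":[0, 0, 22.4]}]' > mv.in && python3 drive.py mv.in 0.088 15
python3 -c "
from h import *
s=r.get_state();print(s['joints'].round(1),s['eef_rot'])"
```

```text
top0 [390.31 245.33] [35.58333333 47.21666667] [  18.16666667   18.5          47.16666667   35.83333333 6896.33333333] [ 0.4629 -0.0774  0.008 ] rect [ 0.464  -0.0803  0.006 ]
top0 [390.06 245.09] [34.51666667 46.03333333] [  18.5          19.           46.           34.83333333 5449.33333333] [ 0.4635 -0.0768  0.008 ] rect [ 0.464  -0.0796  0.006 ]
side0 [366.91 187.33] [23.76666667 39.        ] [  16.           24.5          38.66666667   23.         2709.5       ] [ 0.4624 -0.0588  0.008 ] rect [ 0.4625 -0.0615  0.006 ]
side0 [367.15 187.78] [22.31666667 38.61666667] [  16.16666667   25.5          38.33333333   21.83333333 2519.        ] [ 0.4618 -0.0567  0.008 ] rect [ 0.4625 -0.0595  0.006 ]
time_s: 0.52
tcp_pos: [0.257, -0.6239, 0.204]
eef_rot: [180.0, -0.0, -179.9]
contact_force: [-0.5, -0.3, -0.7]
gripper_width: 0.0875
gripper_force: 0.0
[-51.1  20.6   0.7  -0.  -70.1 -38.8] [ 1.79965523e+02 -2.11872241e-02 -1.79872796e+02]
```

```bash
echo '[{"d":[-0.326, 0.856, 0]}, {"d":[-0.326, 0.856, 0]}, {"d":[-0.326, 0.856, 0]}, {"d":[-0.326, 0.856, 0]}, {"d":[-0.326, 0.856, 0]}, {"d":[-0.326, 0.856, 0]}, {"d":[-0.326, 0.856, 0]}, {"d":[-0.326, 0.856, 0]}, {"d":[-0.326, 0.856, 0]}, {"d":[-0.326, 0.856, 0]}, {"d":[-0.326, 0.856, 0]}, {"d":[-0.326, 0.856, 0]}]' > mv.in && python3 drive.py mv.in
```

```text
time_s: 1.52
tcp_pos: [0.4354, -0.1549, 0.2049]
eef_rot: [180.0, 0.1, -179.7]
contact_force: [1.3, -0.0, 0.6]
gripper_width: 0.0877
gripper_force: 0.0
```

```bash
echo '[{"d":[-0.148, 0.387, 0.05]}, {"d":[-0.148, 0.387, 0.05]}, {"d":[-0.148, 0.387, 0.05]}, {"d":[-0.148, 0.387, 0.05]}, {"d":[-0.148, 0.387, 0.05]}, {"d":[-0.148, 0.387, 0.05]}, {"d":[-0.148, 0.387, 0.05]}, {"d":[-0.148, 0.387, 0.05]}, {"d":[-0.148, 0.387, 0.05]}, {"d":[-0.148, 0.387, 0.10]}, {"d":[-0.148, 0.387, 0.13]}, {"d":[-0.148, 0.387, 0.15]}]' > mv.in && python3 drive.py mv.in
python3 - <<'E'
from h import *
import numpy as np
for n in("top","side"):
    c=vision.capture(n); np.savez(f"pics/{n}1.npz",**c)
t,s=load("top1"),load("side1")
p=r.get_state()["tcp_pos"];print(p)
ims=[]
for c in(t,s):
    q=proj(c,p);print(q); ims.append(crop(c,*q,40,400))
cv2.imwrite("pics/lens1.png",np.hstack(ims))
E
```

```text
time_s: 2.52
tcp_pos: [0.5835, 0.2326, 0.0521]
eef_rot: [180.0, 0.0, -179.6]
contact_force: [0.3, 0.1, -0.5]
gripper_width: 0.0875
gripper_force: 0.0
[0.57954627 0.22871939 0.04837935]
(np.float64(272.7940700521034), np.float64(197.9815881755389))
(np.float64(301.83912530435634), np.float64(244.1555021001838))
```

View pics/lens1.png

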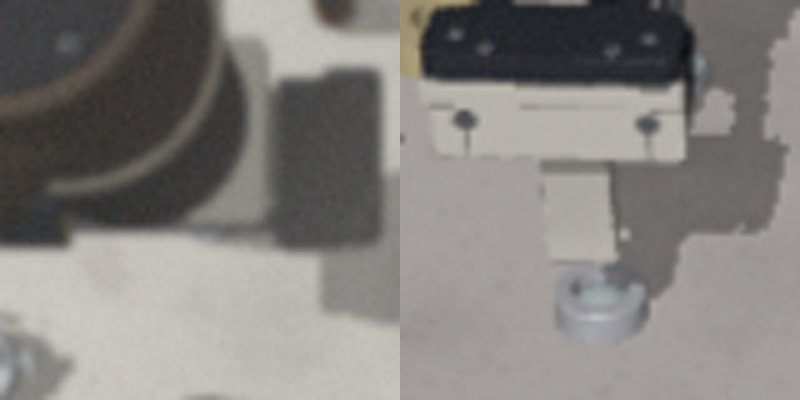

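The right crop (side view) shows the near finger tip at crop (580,258), i.e. px (297.8,255.8), with the lens below it at crop (601,295). The finger sits slightly left, so I'll check the projection against the state.

```bash
echo '[{}, {}]' > mv.in && python3 drive.py mv.in
python3 - <<'E'
from h import *
s=load("side1")
print([r.get_state()["tcp_pos"].round(4) for _ in range(2)])
for p in((.5835,.2326,.0484),(.5795,.2287,.0484)):
  print([proj(s,np.array(p)+[0,d,0]) for d in(.044,.065)])
print("lens top centre", proj(s,(.583,.232,.014)),"seen",301.8-40+201/5,244.2-40+290/5)
E
```

```text
time_s: 2.78
tcp_pos: [0.5843, 0.2303, 0.0566]
eef_rot: [180.0, 0.1, -179.9]
contact_force: [0.3, 0.4, 0.5]
gripper_width: 0.0877
gripper_force: 0.0
[array([0.5843, 0.2303, 0.0566]), array([0.5843, 0.2303, 0.0566])]
[(np.float64(295.93933959439795), np.float64(260.89179951327554)), (np.float64(294.17829162126935), np.float64(268.8665869066524))]
[(np.float64(298.57123044101945), np.float64(259.5590035825259)), (np.float64(296.88103692732835), np.float64(267.46931883065514))]
lens top centre (np.float64(300.4394552305282), np.float64(260.2634231439356)) seen 302.0 262.2
```

```bash
echo '[{}]' > mv.in && python3 drive.py mv.in|sed -n 2p; echo '[{}]' > mv.in && python3 drive.py mv.in|sed -n 2p;echo '[{}]' > mv.in && python3 drive.py mv.in|sed -n 2p
python3 - <<'E'
from h import *
s=load("side1"); p=r.get_state()["tcp_pos"]
# bare finger: lower edge centre of near finger, between inner(.044) and outer(.065) face
print(p,[proj(s,(.5835,.2315,.054)+np.array([0,d,0])) for d in(.044,.055,.065)], at_z(s,302,262.2,.014))
E
```

```text
tcp_pos: [0.5847, 0.2305, 0.0574]
tcp_pos: [0.5844, 0.2304, 0.0572]
tcp_pos: [0.584, 0.2303, 0.0566]
[0.5840194  0.23030528 0.05656767] [(np.float64(295.88435447351947), np.float64(257.89664498734254)), (np.float64(294.9693999725478), np.float64(261.9989968353402)), (np.float64(294.1173423197861), np.float64(265.81934012311683))] [0.57943102 0.23732651 0.014     ]
```

Run:
```python
from h import *
c=vision.capture("side"); np.savez("pics/side2.npz",**c); P=cloud(c).reshape(-1,3)
m=(P[:,2]>.056)&(P[:,2]<.075)&(abs(P[:,1]-.295)<.03)&(abs(P[:,0]-.58)<.03)
Q=P[m]; print(m.sum(),Q.min(0),Q.max(0),Q.mean(0))
print("lens",fit(c,.583,.232,.014,.034), "pre", fit(load("side0"),.583,.232,.014,.034))
m=(P[:,2]>.005)&(P[:,2]<.02)&(np.hypot(P[:,0]-.583,P[:,1]-.235)<.03); Q=P[m]; print(Q.min(0),Q.max(0))
```

```text
Traceback (most recent call last):
ValueError: zero-size array to reduction operation minimum which has no identity
```

Run:
```python
from h import *
c=load("side2"); P=cloud(c)
for v in(238,244,250,253,256): print(v,[tuple((P[v,u]*1000).round(0).astype(int)) if P[v,u,0]==P[v,u,0] else 0 for u in range(288,308,2)])
cv2.imwrite("pics/l2.png",crop(c,300,250,30,480))
```

```text
238 [(np.int64(592), np.int64(291), np.int64(107)), (np.int64(588), np.int64(292), np.int64(107)), (np.int64(585), np.int64(293), np.int64(108)), (np.int64(582), np.int64(291), np.int64(107)), (np.int64(578), np.int64(293), np.int64(109)), (np.int64(575), np.int64(293), np.int64(109)), (np.int64(572), np.int64(293), np.int64(109)), (np.int64(592), np.int64(142), np.int64(-2)), (np.int64(588), np.int64(142), np.int64(-1)), (np.int64(584), np.int64(143), np.int64(0))]
244 [(np.int64(593), np.int64(289), np.int64(93)), (np.int64(589), np.int64(291), np.int64(95)), (np.int64(586), np.int64(291), np.int64(95)), (np.int64(583), np.int64(291), np.int64(95)), (np.int64(579), np.int64(291), np.int64(95)), (np.int64(576), np.int64(291), np.int64(95)), (np.int64(573), np.int64(290), np.int64(94)), (np.int64(590), np.int64(162), np.int64(-1)), (np.int64(585), np.int64(164), np.int64(0)), (np.int64(582), np.int64(162), np.int64(-1))]
250 [(np.int64(594), np.int64(288), np.int64(80)), (np.int64(590), np.int64(290), np.int64(81)), (np.int64(587), np.int64(289), np.int64(81)), (np.int64(584), np.int
[... 518 characters left out ...]
p.int64(0)), (np.int64(593), np.int64(195), np.int64(1)), (np.int64(590), np.int64(192), np.int64(0)), (np.int64(586), np.int64(193), np.int64(1)), (np.int64(582), np.int64(190), np.int64(-2)), (np.int64(578), np.int64(192), np.int64(0))]
256 [(np.int64(611), np.int64(203), np.int64(0)), (np.int64(607), np.int64(204), np.int64(0)), (np.int64(604), np.int64(201), np.int64(-2)), (np.int64(600), np.int64(202), np.int64(-1)), (np.int64(596), np.int64(201), np.int64(-2)), (np.int64(589), np.int64(219), np.int64(13)), (np.int64(585), np.int64(221), np.int64(15)), (np.int64(582), np.int64(220), np.int64(15)), (np.int64(578), np.int64(218), np.int64(13)), (np.int64(577), np.int64(201), np.int64(0))]
```

View pics/l2.png

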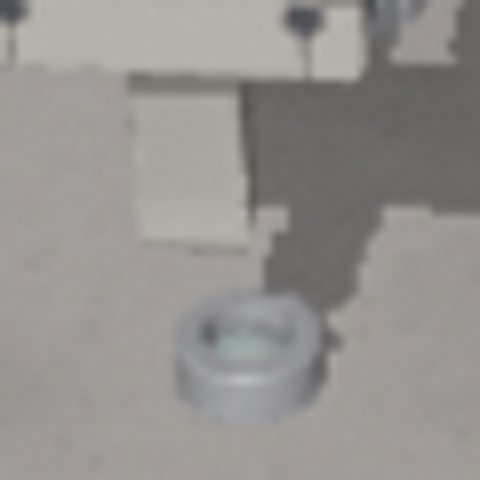

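The picture shows the near finger's plate ending at crop (190,240) (px 294,250), about z=0.08 in depth, so with the fingers open the tips sit above the TCP. The lens top is at crop (250,330). I'll partly close the fingers and remeasure tip height.

```bash
cat >> h.py <<'E'
def tip(name="side",save=None):
    c=vision.capture(name); 
    if save: np.savez(f"pics/{save}.npz",**c)
    p=r.get_state()["tcp_pos"]; P=cloud(c)
    m=(abs(P[...,0]-p[0])<.012)&(P[...,1]>p[1]+.005)&(P[...,1]<p[1]+.075)&(P[...,2]>p[2]-.03)&(P[...,2]<p[2]+.05)
    vs,us=np.where(m); k=vs>=vs.max()-1; Q=P[vs[k],us[k]]
    print("tcp",p.round(4),"tip",Q.mean(0).round(4),"ymin",P[m][:,1].min().round(4),"x",P[m][:,0].mean().round(4))
    return c
E
python3 -c "
from h import *
tip()"
echo '[{"d":[0.002, 0, 0]}, {"d":[0.002, 0, 0]}, {"d":[0.002, 0, 0]}, {"d":[0.002, 0, 0]}, {"d":[0.002, 0, 0]}]' > mv.in && python3 drive.py mv.in 0.05
python3 -c "
from h import *
c=tip(save='side3'); cv2.imwrite('pics/l3.png',crop(c,300,250,30,480))"
```

```text
tcp [0.5836 0.2301 0.0557] tip [0.5818 0.2897 0.0814] ymin 0.2821 x 0.5822
time_s: 3.55
tcp_pos: [0.5812, 0.2301, 0.0544]
eef_rot: [-180.0, -0.0, 180.0]
contact_force: [-0.1, -0.5, -0.0]
gripper_width: 0.06
gripper_force: 0.0
tcp [0.5812 0.2301 0.0544] tip [0.5804 0.2758 0.0806] ymin 0.2655 x 0.5798
```

View pics/l3.png

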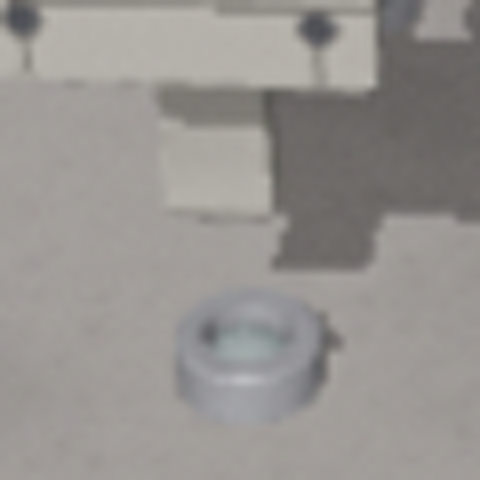

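The lens is at crop (250,330) and the closing finger ends at crop (218,212), still well above it and still about z≈0.08. I'll lower 4 cm, which is safe either way, and measure again.

```bash
echo '[{"d":[0, 0, 0.02]}, {"d":[0, 0, 0.04]}, {"d":[0, 0, 0.04]}, {"d":[0, 0, 0.04]}, {"d":[0, 0, 0.04]}, {"d":[0, 0, 0.04]}]' > mv.in && python3 drive.py mv.in 0.05
python3 -c "
from h import *
c=tip(save='side4'); cv2.imwrite('pics/l4.png',crop(c,300,250,30,480))"
```

```text
time_s: 4.1
tcp_pos: [0.582, 0.2306, 0.0157]
eef_rot: [180.0, 0.1, -180.0]
contact_force: [-0.1, 0.0, 1.2]
gripper_width: 0.0502
gripper_force: 0.0
tcp [0.5819 0.2306 0.0157] tip [ 0.5806  0.3048 -0.0009] ymin 0.2376 x 0.5815
```

View pics/l4.png

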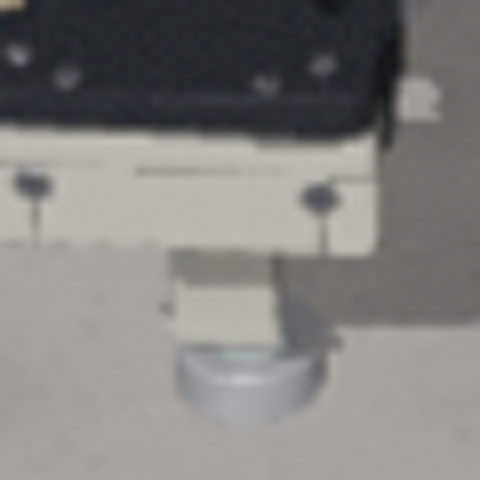

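The finger plate's lower edge is at crop (228,345) (px 298,263), over the lens's far-left half. The tip is still above the TCP, so I'll go 1 cm further down and read the depth along the finger column.

```bash
echo '[{"d":[0, 0, 0.010]}, {"d":[0, 0, 0.01]}, {"d":[0, 0, 0.01]}]' > mv.in && python3 drive.py mv.in
python3 -c "
from h import *
c=vision.capture('side'); P=cloud(c)
for a in (load('side4'),c):
  P=cloud(a)
  for u in(296,299): print([(v,*(P[v,u,1:]*1000).round(0).astype(int).tolist()) for v in range(252,276)])
"
```

```text
time_s: 4.4
tcp_pos: [0.5808, 0.2298, 0.0039]
eef_rot: [-180.0, -0.0, 180.0]
contact_force: [0.3, 0.6, 0.4]
gripper_width: 0.0498
gripper_force: 0.0
[(252, 272, 64), (253, 273, 63), (254, 271, 58), (255, 270, 56), (256, 272, 56), (257, 271, 52), (258, 269, 49), (259, 270, 47), (260, 271, 46), (261, 273, 45), (262, 272, 42), (263, 234, 9), (264, 245, 15), (265, 246, 14), (266, 248, 13), (267, 249, 12), (268, 249, 9), (269, 248, 7), (270, 247, 3), (271, 250, 4), (272, 248, 0), (273, 252, 0), (274, 252, -2), (275, 256, -1)]
[(252, 274, 66), (253, 273, 63), (254, 271, 59), (255, 274, 59), (256, 270, 54), (257, 273, 55), (258, 272, 52), (259, 272, 49), (260, 270, 46), (261, 274, 46), (262, 272, 43), (263, 270, 38), (264, 240, 12), (265, 244, 12), (266, 247, 13), (267, 250, 13), (268, 251, 12), (269, 251, 10), (270, 251, 7), (271, 249, 3), (272, 252, 3), (273, 249, -1), (274, 253, -1), (275, 257, 1)]
[(252, 317, 99), (253, 319, 99), (254, 319, 97), (255, 319, 95), (256, 318, 92), (257, 273, 54), (258, 271, 50), (259, 271, 48), (260, 272, 47), (261, 271, 43), (262, 271, 41), (263, 269, 38), (264, 271, 37), (265, 270, 34), (266, 268, 30), (267, 271, 30), (268, 248, 9), (269, 250, 8), (270, 250, 6), (271, 251, 4), (272, 249, 0), (273, 251, -1), (274, 254, 0), (275, 256, -1)]
[(252, 316, 99), (253, 318, 98), (254, 320, 98), (255, 319, 95), (256, 318, 92), (257, 273, 54), (258, 273, 52), (259, 270, 48), (260, 270, 46), (261, 272, 44), (262, 270, 41), (263, 272, 40), (264, 272, 38), (265, 270, 34), (266, 271, 33), (267, 270, 29), (268, 268, 26), (269, 250, 8), (270, 253, 8), (271, 249, 3), (272, 250, 2), (273, 249, -2), (274, 253, -1), (275, 257, 0)]
```

```bash
echo '[{}, {}, {}, {}, {}, {}]' > mv.in && python3 drive.py mv.in 0.028 10
python3 -c "
from h import *
c=vision.capture('side'); P=cloud(c)
for u in(296,299,302): print([(v,*(P[v,u,1:]*1000).round(0).astype(int).tolist()) for v in range(258,276)])
"
```

```text
time_s: 4.95
tcp_pos: [0.5812, 0.2301, 0.0045]
eef_rot: [180.0, 0.0, 180.0]
contact_force: [0.1, 1.0, -1.1]
gripper_width: 0.0284
gripper_force: 0.0
[(258, 260, 41), (259, 262, 41), (260, 261, 38), (261, 259, 34), (262, 259, 32), (263, 262, 32), (264, 244, 15), (265, 243, 12), (266, 248, 14), (267, 249, 11), (268, 251, 11), (269, 250, 8), (270, 250, 6), (271, 248, 1), (272, 250, 1), (273, 250, -1), (274, 253, -1), (275, 258, 1)]
[(258, 262, 43), (259, 261, 40), (260, 259, 37), (261, 261, 36), (262, 259, 32), (263, 258, 29), (264, 239, 11), (265, 245, 14), (266, 248, 14), (267, 248, 11), (268, 250, 11), (269, 252, 10), (270, 248, 5), (271, 250, 4), (272, 250, 2), (273, 249, -2), (274, 252, -2), (275, 255, -2)]
[(258, 262, 44), (259, 259, 39), (260, 258, 36), (261, 261, 36), (262, 259, 33), (263, 259, 30), (264, 261, 29), (265, 244, 13), (266, 247, 13), (267, 248, 12), (268, 249, 11), (269, 249, 8), (270, 252, 8), (271, 251, 5), (272, 249, 1), (273, 249, -1), (274, 254, 0), (275, 255, -1)]
```

The fingers closed to 28 mm above the lens, so their real tips sit roughly 20 mm above the reported TCP. I'll open and step down, watching the force.

```bash
echo '[{"d":[0, 0, -0.004]}, {"d":[0, 0, -0.004]}, {"d":[0, 0, -0.004]}, {"d":[0, 0, -0.004]}, {"d":[0, 0, 0.006]}, {"d":[0, 0, 0.011]}, {"d":[0, 0, 0.011]}]' > mv.in && python3 drive.py mv.in 0.05 | sed -n '2p;4,5p'
echo '[{"d":[0, 0, 0.003]}, {"d":[0, 0, 0.003]}]' > mv.in && python3 drive.py mv.in| sed -n '2p;4,5p'
echo '[{"d":[0, 0, 0.003]}, {"d":[0, 0, 0.003]}]' > mv.in && python3 drive.py mv.in| sed -n '2p;4,5p'
python3 -c "
from h import *
c=vision.capture('side'); P=cloud(c)
for u in(296,299): print([(v,*(P[v,u,1:]*1000).round(0).astype(int).tolist()) for v in range(264,280)])
"
```

```text
tcp_pos: [0.58, 0.2293, -0.0085]
contact_force: [-0.5, 0.5, -0.1]
gripper_width: 0.0496
tcp_pos: [0.5808, 0.2299, -0.0104]
contact_force: [-0.6, 0.4, -0.6]
gripper_width: 0.0499
tcp_pos: [0.581, 0.23, -0.013]
contact_force: [0.4, -0.1, -0.4]
gripper_width: 0.0499
[(264, 319, 77), (265, 274, 37), (266, 272, 34), (267, 272, 31), (268, 272, 29), (269, 271, 26), (270, 272, 24), (271, 270, 20), (272, 271, 19), (273, 271, 17), (274, 271, 14), (275, 271, 12), (276, 259, 0), (277, 262, -1), (278, 264, -1), (279, 266, -1)]
[(264, 318, 76), (265, 320, 76), (266, 273, 35), (267, 272, 31), (268, 271, 28), (269, 271, 26), (270, 272, 25), (271, 272, 22), (272, 271, 19), (273, 272, 18), (274, 270, 14), (275, 271, 13), (276, 259, 0), (277, 262, 0), (278, 264, -1), (279, 266, -1)]
```

```bash
echo '[{"d":[0, 0, 0.004]}, {"d":[0, 0, 0.004]}]' > mv.in && python3 drive.py mv.in| sed -n '2p;4,5p'
echo '[{}, {}, {}, {}, {}]' > mv.in && python3 drive.py mv.in 0.028 12
echo '[{"d":[0, 0, -0.04]}, {"d":[0, 0, -0.08]}, {"d":[0, 0, -0.10]}, {"d":[0, 0, -0.10]}, {"d":[0, 0, -0.10]}, {"d":[0, 0, -0.10]}]' > mv.in && python3 drive.py mv.in
python3 - <<'E'
from h import *
for n in("top","side"):
    c=vision.capture(n); np.savez(f"pics/{n}5.npz",**c)
c=load("side5"); p=r.get_state()["tcp_pos"]; q=proj(c,p+[0,0,.02]); print(p,q)
cv2.imwrite("pics/l5.png",crop(c,*q,30,480))
E
```

```text
tcp_pos: [0.5809, 0.23, -0.0171]
contact_force: [-0.2, 0.1, 0.3]
gripper_width: 0.0501
time_s: 6.55
tcp_pos: [0.5812, 0.2302, -0.0164]
eef_rot: [180.0, 0.0, 180.0]
contact_force: [0.2, 0.0, 0.1]
gripper_width: 0.0325
gripper_force: 12.0
time_s: 7.05
tcp_pos: [0.5806, 0.2299, 0.083]
eef_rot: [-180.0, -0.0, 180.0]
contact_force: [-0.9, 0.6, -2.2]
gripper_width: 0.0327
gripper_force: 12.0
[0.58038713 0.22956389 0.08217274] (np.float64(300.13797270751974), np.float64(219.44392018217678))
```

View pics/l5.png

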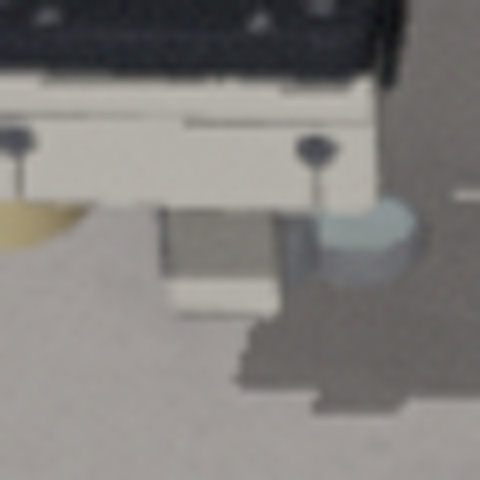

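The near finger ends at crop (225,315), with a grey-blue edge just right of it at (295,250) and the filter in shadow at (365,240). I don't see the lens clearly, so I'll check whether it's still on the worktop.

Run:
```python
from h import *
c=load("side5"); P=cloud(c)
Q=P[250:280,285:320].reshape(-1,3); m=Q[:,2]>.005; print("table spot",m.sum(), Q[m].min(0),Q[m].max(0), np.median(Q[m],0))
for v in range(222,236,2): print(v,[tuple((P[v,u]*1000).round(0).astype(int).tolist()) for u in range(292,312,3)])
```

```text
Traceback (most recent call last):
ValueError: zero-size array to reduction operation minimum which has no identity
```

Run:
```python
from h import *
c=load("side5"); P=cloud(c); q=r.get_state()["tcp_pos"]; print(q)
for v in range(214,234,2): print(v,[tuple((P[v,u]*1000).round(0).astype(int).tolist()) for u in range(284,314,2) if P[v,u,2]>.05])
```

```text
[0.58038713 0.22956389 0.08217274]
214 [(590, 317, 170), (587, 318, 170), (584, 318, 171), (581, 319, 171), (578, 317, 170), (575, 319, 171), (572, 318, 171), (569, 318, 171), (566, 317, 171), (563, 319, 172), (560, 319, 172), (557, 317, 171), (554, 318, 172), (551, 319, 172), (548, 318, 172)]
216 [(597, 235, 112), (588, 263, 131), (585, 264, 132), (581, 265, 132), (578, 265, 132), (575, 263, 131), (572, 264, 132), (569, 262, 131), (570, 232, 111), (566, 231, 111)]
218 [(596, 238, 110), (589, 262, 126), (586, 261, 125), (582, 264, 128), (578, 264, 128), (575, 263, 128), (572, 265, 129), (569, 262, 127), (569, 239, 112), (566, 235, 109)]
220 [(597, 235, 104), (589, 262, 122), (586, 261, 122), (582, 263, 123), (579, 260, 121), (576, 260, 121), (572, 262, 123), (569, 262, 123), (569, 241, 109), (566, 235, 105)]
222 [(597, 237, 101), (589, 263, 119), (586, 261, 118), (582, 264, 120), (579, 262, 119), (576, 261, 118), (573, 261, 118), (569, 262, 119), (569, 241, 105), (566, 238, 103)]
224 [(589, 264, 115), (586, 263, 115), (582, 262, 115), (579, 262, 115), (576, 261, 114), (573, 261, 114), (569, 263, 116), (569, 242, 102)]
226 [(589, 264, 112), (586, 263, 111), (583, 262, 111), (579, 263, 111), (576, 263, 111), (573, 261, 110), (569, 262, 111)]
228 [(586, 262, 106), (583, 259, 104), (580, 260, 105), (576, 261, 106), (573, 260, 105), (570, 261, 106)]
230 []
232 []
```

The lens is held: depth shows its edges at x≈0.565 to 0.597, centred on the fingers, with its bottom about 16 mm above the TCP. Now I carry it to the barrel.

```bash
echo '[{"d":[0.1178, -0.293, 0]}, {"d":[0.1178, -0.293, 0]}, {"d":[0.1178, -0.293, 0]}, {"d":[0.1178, -0.293, 0]}, {"d":[0.1178, -0.293, 0]}, {"d":[0.1178, -0.293, 0]}, {"d":[0.1178, -0.293, 0]}, {"d":[0.1178, -0.293, 0]}, {"d":[0.1178, -0.293, 0.02]}, {"d":[0.1178, -0.293, 0.026]}, {"d":[0.1178, -0.293, 0.026]}, {"d":[0.1178, -0.293, 0.026]}]' > mv.in && python3 drive.py mv.in
python3 - <<'E'
from h import *
for n in("top","side"):
    c=vision.capture(n); np.savez(f"pics/{n}6.npz",**c)
c=load("side6"); p=r.get_state()["tcp_pos"]; q=proj(c,p+[0,0,.01]); print(p,q,proj(c,p+[0,0,.016]),proj(c,[.463,-.063,.056]))
t=load("top6");qt=proj(t,p)
cv2.imwrite("pics/l6.png",np.hstack([crop(c,*q,25,400),crop(t,*qt,25,400)]))
E
```

```text
time_s: 8.15
tcp_pos: [0.4631, -0.0626, 0.0569]
eef_rot: [-180.0, -0.1, -180.0]
contact_force: [-0.1, -0.2, 1.2]
gripper_width: 0.033
gripper_force: 12.0
[ 0.46392369 -0.06219783  0.05762993] (np.float64(367.21624234181695), np.float64(164.13917926739438)) (np.float64(367.3160272661547), np.float64(161.80413484686775)) (np.float64(367.4237964601492), np.float64(168.48018279122152))
```

View pics/l6.png

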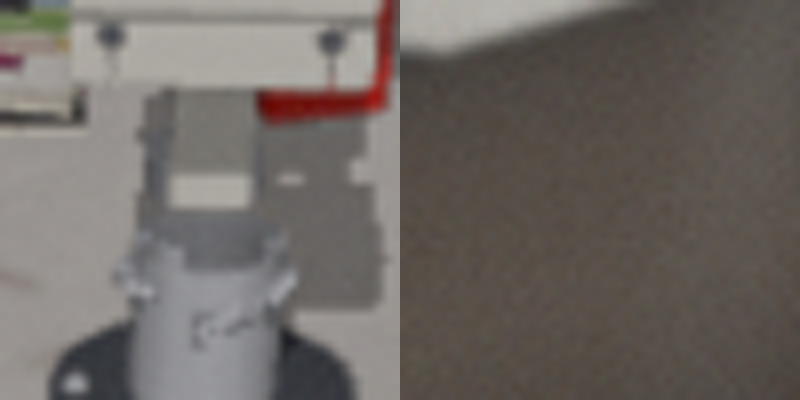

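Side crop (left): finger centred at crop x≈211 with its end at y≈208. The barrel spans x≈133–279 (centre 206) with its front rim at y≈270. The lens edges show on both sides of the finger, and the arm blocks the top view. I'll get the relative offset from depth and projection.

```bash
cat >> h.py <<'E'
def rel(c):
    """x,y of barrel axis minus TCP as seen by the side camera (finger vs barrel)"""
    P=cloud(c); s=r.get_state(); p=s["tcp_pos"]; w=s["gripper_width"]
    m=(P[...,2]>p[2]+.026)&(P[...,2]<p[2]+.05)&(abs(P[...,1]-p[1]-w/2-.0155)<.008)&(abs(P[...,0]-p[0])<.014)
    F=P[m]; fx=np.mean([(P[v][m[v]][:,0].min()+P[v][m[v]][:,0].max())/2 for v in np.unique(np.where(m)[0]) if m[v].sum()>5]); fy=np.median(F[:,1])
    b=(P[...,2]>.018)&(P[...,2]<.036)&(np.hypot(P[...,0]-.463,P[...,1]+.063)<.03)
    B=P[b]; from scipy.optimize import least_squares
    a=least_squares(lambda q:np.hypot(B[:,0]-q[0],B[:,1]-q[1])-.022,(.463,-.063),loss="soft_l1",f_scale=.001).x
    print("tcp",p.round(4),"finger",fx.round(4),fy.round(4),"nf",m.sum(),"barrel",a.round(4),b.sum(),"axis-finger",(a-[fx,fy-w/2-.0155]).round(4))
E
python3 - <<'E'
from h import *
c=load("side6"); rel(c)
for k in range(3): rel(vision.capture("side"))
from scipy.optimize import brentq
print(brentq(lambda x:proj(c,(x,-.063,.035))[0]-367.3,.4,.5),brentq(lambda x:proj(c,(x,-.03,.081))[0]-367.9,.4,.5))
E
```

```text
tcp [ 0.4639 -0.0622  0.0576] finger 0.4628 -0.0297 nf 94 barrel [ 0.4623 -0.0638] 121 axis-finger [-0.0004 -0.0023]
tcp [ 0.464  -0.0622  0.0578] finger 0.4632 -0.0294 nf 96 barrel [ 0.4622 -0.0638] 123 axis-finger [-0.001  -0.0027]
tcp [ 0.464  -0.0622  0.0578] finger 0.4635 -0.0294 nf 98 barrel [ 0.4622 -0.0635] 123 axis-finger [-0.0013 -0.0022]
tcp [ 0.4638 -0.0623  0.0578] finger 0.4633 -0.0295 nf 98 barrel [ 0.4625 -0.0639] 126 axis-finger [-0.0008 -0.0027]
0.462482853254911 0.4628417821370003
```

```bash
echo '[{"d":[0.0013, -0.0018, 0]}, {"d":[0.0013, -0.0018, 0.008]}, {"d":[0.0013, -0.0018, 0.016]}, {"d":[0.0013, -0.0018, 0.018]}, {"d":[0.0013, -0.0018, 0.018]}]' > mv.in && python3 drive.py mv.in | sed -n '2p;4,5p'
echo '[{"d":[0, 0, 0.003]}, {"d":[0, 0, 0.005]}, {"d":[0, 0, 0.005]}]' > mv.in && python3 drive.py mv.in  | sed -n '1,2p;4,5p'
```

```text
tcp_pos: [0.4611, -0.0649, 0.0383]
contact_force: [-0.2, -0.1, 0.1]
gripper_width: 0.0328
time_s: 9.07
tcp_pos: [0.4621, -0.0647, 0.0342]
contact_force: [-0.4, -0.0, -0.3]
gripper_width: 0.0323
```

```bash
echo '[{}, {}, {}, {}]' > mv.in && python3 drive.py mv.in 0.05  | sed -n '2p;4,5p'
echo '[{"d":[0, 0, -0.03]}, {"d":[0, 0, -0.07]}, {"d":[0, 0, -0.07]}, {"d":[0, 0, -0.07]}]' > mv.in && python3 drive.py mv.in 0.05  | sed -n '1,2p;4,5p'
python3 - <<'E'
from h import *
c=vision.capture("side"); np.savez("pics/side7.npz",**c); P=cloud(c)
for v in range(160,178): print(v,[tuple((P[v,u]*1000).round(0).astype(int).tolist()) for u in range(359,377,3)])
E
```

```text
tcp_pos: [0.4621, -0.0646, 0.0346]
contact_force: [0.8, -0.2, -0.2]
gripper_width: 0.0489
time_s: 9.73
tcp_pos: [0.4638, -0.0643, 0.1068]
contact_force: [0.0, 0.1, -1.0]
gripper_width: 0.0503
160 [(484, -228, -3), (476, -220, 1), (468, -221, 1), (460, -225, -1), (452, -224, 0), (444, -223, 1)]
161 [(484, -216, 0), (476, -217, 0), (468, -218, 0), (460, -219, -1), (452, -219, -1), (443, -222, -2)]
162 [(484, -212, -1), (476, -210, 0), (468, -215, -2), (460, -211, 0), (452, -212, 0), (444, -213, 0)]
163 [(483, -204, 0), (476, -204, 0), (468, -205, 0), (460, -207, -1), (452, -207, -1), (444, -206, 0)]
164 [(483, -197, 1), (475, -204, -3), (468, -196, 1), (459, -204, -2), (452, -201, -1), (444, -198, 1)]
165 [(483, -192, 0), (475, -199, -3), (469, -85, 54), (462, -88, 53), (455, -82, 56), (444, -194, 0)]
166 [(483, -186, 0), (476, -82, 52), (469, -81, 53), (462, -83, 52), (455, -81, 54), (448, -78, 55)]
167 [(483, -69, 56), (476, -78, 52), (469, -82, 50), (461, -81, 51), (455, -77, 53), (448, -76, 54)]
168 [(483, -66, 55), (476, -77, 50), (468, -77, 50), (461, -78, 50), (454, -79, 49), (4
[... 222 characters left out ...]
482, -55, 53), (475, -77, 42), (468, -79, 41), (461, -81, 40), (454, -78, 42), (447, -76, 43)]
172 [(482, -53, 51), (475, -45, 56), (468, -78, 39), (461, -80, 38), (454, -77, 40), (448, -49, 55)]
173 [(482, -52, 49), (475, -48, 51), (468, -45, 54), (462, -40, 56), (455, -43, 55), (448, -47, 53)]
174 [(482, -49, 48), (475, -46, 50), (468, -42, 52), (461, -43, 52), (455, -42, 53), (448, -45, 51)]
175 [(482, -48, 46), (475, -48, 46), (468, -43, 49), (461, -43, 49), (455, -42, 50), (448, -46, 48)]
176 [(482, -56, 40), (475, -45, 45), (468, -42, 47), (461, -40, 48), (454, -42, 48), (448, -45, 46)]
177 [(482, -53, 38), (475, -46, 42), (468, -41, 45), (461, -42, 45), (454, -42, 45), (447, -43, 45)]
```

The inside back wall shows clear down to z≈0.038, so the lens has dropped in. I go for the spacer and take a top picture from there to check the bore.

```bash
echo '[{"d":[0.0145, 0.142, 0]}, {"d":[0.0145, 0.142, 0]}, {"d":[0.0145, 0.142, 0]}, {"d":[0.0145, 0.142, 0.01]}, {"d":[0.0145, 0.142, 0.05]}, {"d":[0.0145, 0.142, 0.085]}, {"d":[0.0145, 0.142, 0.09]}, {"d":[0.0145, 0.142, 0.09]}]' > mv.in && python3 drive.py mv.in 0.06 | sed -n '2p;4,5p'
python3 - <<'E'
from h import *
for n in("top","side"):
    c=vision.capture(n); np.savez(f"pics/{n}8.npz",**c)
t=load("top8"); c=load("side8"); P=cloud(t); print(r.get_state()["tcp_pos"])
B=P[225:265,365:405].reshape(-1,3)
for rr in(.006,.011,.014):
    m=np.hypot(B[:,0]-.463,B[:,1]+.063)<rr; print(rr,m.sum(),np.nanpercentile(B[m,2],[0,25,50,75,100]).round(4))
q=proj(c,[.449,.078,.012]); 
cv2.imwrite("pics/l8.png",np.hstack([crop(c,*q,25,400),crop(t,386,245,14,400)]))
E
```

```text
tcp_pos: [0.4452, 0.0759, 0.0122]
contact_force: [0.5, 0.5, 1.6]
gripper_width: 0.0602
[0.44795415 0.07719041 0.0150878 ]
0.006 20 [0.0221 0.0268 0.0278 0.0287 0.0304]
0.011 58 [0.0195 0.0262 0.028  0.0294 0.0333]
0.014 86 [0.0195 0.0264 0.0283 0.0299 0.0333]
```

View pics/l8.png

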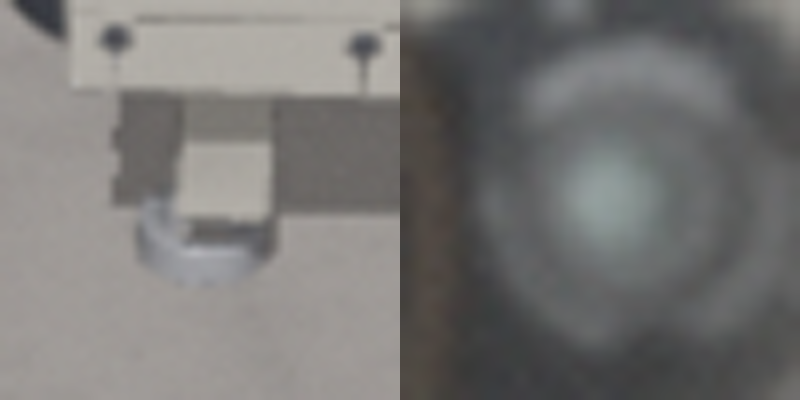

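Left crop: the spacer spans x≈137–275 (centre 206), with the finger centred at x≈225 and its end at y≈215. Right crop (top view): the lens glass lies centred deep in the bore at (610,195), and depth gives its top at z≈0.028–0.030, so it is seated. Faint flights round the rim suggest gaps near world azimuths 65°, −55° and −175°.

```bash
python3 - <<'E'
from h import *
c=load("side8"); q=proj(c,[.449,.078,.012]); u0,v0=int(q[0])-25,int(q[1])-25
f=lambda a,b:((a+.5)/8-.5+u0,(b+.5)/8-.5+v0)
print("spacer",at_z(c,*f(206,225),.012), "edges",at_z(c,*f(137,235),.008),at_z(c,*f(275,235),.008),"front",at_z(c,*f(206,248),.012),at_z(c,*f(206,285),0))
P=cloud(c); 
for b in(160,190,205):
    u,v=f(225,b); v=int(round(v)); print([tuple((P[v,k]*1000).round().astype(int).tolist()) for k in range(int(u)-7,int(u)+8)])
E
echo '[{}]' > mv.in && python3 drive.py mv.in | sed -n '2p'
```

```text
spacer [0.44878627 0.0853543  0.012     ] edges [0.46660799 0.08529528 0.008     ] [0.43059702 0.08281409 0.008     ] front [0.44888867 0.09612431 0.012     ] [0.44834084 0.09551542 0.        ]
[(459, 35, -1), (457, 36, -1), (457, 119, 52), (456, 124, 55), (454, 121, 54), (452, 123, 55), (450, 122, 55), (448, 123, 55), (446, 122, 55), (444, 125, 56), (442, 123, 55), (440, 124, 56), (438, 122, 55), (436, 122, 55), (429, 35, 0)]
[(459, 48, -1), (458, 67, 11), (457, 124, 48), (455, 123, 48), (453, 123, 48), (451, 122, 48), (449, 123, 48), (447, 124, 49), (445, 122, 47), (444, 122, 48), (442, 123, 48), (440, 121, 47), (438, 125, 50), (436, 122, 48), (429, 47, 0)]
[(460, 74, 11), (458, 73, 10), (457, 123, 43), (455, 121, 42), (453, 122, 43), (451, 123, 43), (449, 122, 43), (447, 122, 43), (445, 122, 43), (443, 123, 43), (441, 121, 43), (439, 124, 44), (438, 125, 45), (435, 123, 44), (429, 55, -1)]
tcp_pos: [0.4487, 0.0777, 0.0159]
```

```bash
echo '[{"d":[-0.001, 0.001, 0.02]}, {"d":[-0.001, 0.001, 0.033]}, {"d":[-0.001, 0.001, 0.033]}, {"d":[-0.001, 0.001, 0.033]}]' > mv.in && python3 drive.py mv.in 0.05 | sed -n '2p;4,5p'
echo '[{}, {}, {}, {}]' > mv.in && python3 drive.py mv.in 0.028 12 | sed -n '2p;4,6p'
echo '[{"d":[0, 0, -0.04]}, {"d":[0, 0, -0.08]}, {"d":[0, 0, -0.08]}]' > mv.in && python3 drive.py mv.in | sed -n '1,2p;4,6p'
```

```text
tcp_pos: [0.4491, 0.0783, -0.0175]
contact_force: [0.6, -0.1, 0.4]
gripper_width: 0.05
tcp_pos: [0.4492, 0.0787, -0.0177]
contact_force: [0.2, 0.8, 5.9]
gripper_width: 0.0333
gripper_force: 12.0
time_s: 11.55
tcp_pos: [0.4524, 0.0802, 0.0679]
contact_force: [0.6, 0.5, 0.2]
gripper_width: 0.0336
gripper_force: 12.0
```

```bash
echo '[{"d":[-0.013, -0.143, -0.005]}, {"d":[-0.013, -0.143, -0.005]}, {"d":[-0.013, -0.143, -0.005]}, {"d":[-0.013, -0.143, -0.005]}, {"d":[-0.013, -0.143, -0.005]}, {"d":[-0.013, -0.143, 0.01]}, {"d":[-0.013, -0.143, 0.01]}, {"d":[-0.013, -0.143, 0.01]}]' > mv.in && python3 drive.py mv.in | sed -n '1,2p;4,6p'
python3 - <<'E'
from h import *
c=vision.capture("side"); np.savez("pics/side9.npz",**c); rel(c); P=cloud(c)
p=r.get_state()["tcp_pos"]
for v in range(150,172,1): print(v,[tuple((P[v,u]*1000).round(0).astype(int).tolist()) for u in range(356,380) if P[v,u,2]>p[2]+.008 and abs(P[v,u,1]-p[1])<.028][::1])
E
```

```text
time_s: 12.22
tcp_pos: [0.4609, -0.0646, 0.0512]
contact_force: [0.4, -0.3, -0.4]
gripper_width: 0.0333
gripper_force: 12.0
tcp [ 0.4614 -0.0644  0.0516] finger 0.4598 -0.0316 nf 97 barrel [ 0.4625 -0.0638] 127 axis-finger [ 0.0028 -0.0002]
150 []
151 []
152 []
153 []
154 []
155 []
156 []
157 [(474, -74, 80), (472, -71, 81)]
158 [(476, -71, 79), (474, -70, 80), (472, -68, 80), (446, -71, 79)]
159 [(476, -65, 79), (474, -64, 80), (472, -73, 75), (447, -66, 80), (444, -69, 78)]
160 [(476, -61, 78), (474, -60, 79), (472, -59, 80), (447, -60, 80), (444, -64, 78)]
161 [(476, -56, 79), (474, -51, 81), (472, -53, 80), (447, -55, 80), (444, -64, 75)]
162 [(476, -56, 76), (474, -54, 77), (472, -51, 79), (447, -55, 77)]
163 [(476, -59, 72), (474, -50, 76), (472, -52, 75), (446, -56, 74)]
164 [(476, -56, 71), (474, -54, 72), (471, -54, 72), (446, -59, 70)]
165 [(474, -54, 69), (471, -51, 71), (446, -54, 70)]
166 []
167 [(469, -36, 73), (462, -37, 73)]
168 []
169 []
170 []
171 []
```

```bash
echo '[{"d":[-0.002, 0, 0.004]}, {"d":[-0.002, 0, 0.01]}, {"d":[-0.002, 0, 0.015]}, {"d":[-0.002, 0, 0.0165]}, {"d":[-0.002, 0, 0.0165]}]' > mv.in && python3 drive.py mv.in | sed -n '1,2p;4,5p'
echo '[{}, {}, {}]' > mv.in && python3 drive.py mv.in 0.05  | sed -n '2p;4,5p'
echo '[{"d":[0, 0, -0.03]}, {"d":[0, 0, -0.07]}, {"d":[0, 0, -0.08]}]' > mv.in && python3 drive.py mv.in 0.06  | sed -n '1,2p;4,5p'
python3 - <<'E'
from h import *
c=vision.capture("side"); P=cloud(c)
for v in range(165,174): print(v,[tuple((P[v,u]*1000).round(0).astype(int).tolist()) for u in range(359,377,3)])
E
```

```text
time_s: 12.68
tcp_pos: [0.4631, -0.0646, 0.0344]
contact_force: [0.1, -0.3, -0.3]
gripper_width: 0.0332
tcp_pos: [0.4637, -0.0646, 0.0351]
contact_force: [-0.7, 0.1, 0.2]
gripper_width: 0.0469
time_s: 13.18
tcp_pos: [0.4662, -0.0646, 0.12]
contact_force: [1.3, 0.8, 0.7]
gripper_width: 0.0596
165 [(483, -194, -1), (475, -194, 0), (469, -87, 53), (462, -82, 55), (455, -80, 57), (444, -197, -1)]
166 [(483, -188, -1), (476, -80, 54), (469, -81, 53), (462, -79, 55), (455, -79, 55), (448, -77, 56)]
167 [(483, -72, 55), (476, -79, 51), (469, -81, 51), (461, -81, 51), (454, -82, 51), (448, -76, 54)]
168 [(483, -64, 56), (476, -75, 51), (468, -82, 48), (461, -83, 47), (454, -76, 51), (447, -74, 52)]
169 [(482, -61, 55), (475, -75, 48), (468, -81, 45), (461, -81, 46), (454, -80, 46), (447, -72, 51)]
170 [(482, -58, 54), (475, -75, 46), (468, -81, 43), (461, -84, 41), (454, -78, 45), (447, -71, 48)]
171 [(482, -53, 54), (475, -73, 44), (468, -78, 41), (461, -79, 41), (454, -79, 42), (447, -76, 43)]
172 [(482, -54, 51), (475, -44, 56), (468, -76, 40), (461, -77, 39), (454, -77, 40), (448, -48, 55)]
173 [(482, -54, 48), (475, -44, 54), (468, -42, 55), (462, -40, 56), (455, -44, 54), (448, -48, 53)]
```

```bash
echo '[{"d":[-0.11, 0.142, 0]}, {"d":[-0.11, 0.142, 0]}, {"d":[-0.11, 0.142, 0]}, {"d":[-0.11, 0.142, 0]}, {"d":[-0.11, 0.142, 0.02]}, {"d":[-0.11, 0.142, 0.06]}, {"d":[-0.11, 0.142, 0.09]}, {"d":[-0.11, 0.142, 0.10]}, {"d":[-0.11, 0.142, 0.10]}, {"d":[-0.11, 0.142, 0.10]}]' > mv.in && python3 drive.py mv.in 0.055 | sed -n '2p;4,5p'
python3 - <<'E'
from h import *
for n in("top","side"):
    c=vision.capture(n); np.savez(f"pics/{n}10.npz",**c)
t=load("top10"); c=load("side10"); P=cloud(t); p=r.get_state()["tcp_pos"]; print(p)
B=P[225:265,365:405].reshape(-1,3); d=np.hypot(B[:,0]-.463,B[:,1]+.063)
for a,b in((0,.008),(.012,.0165)):
    m=(d<b)&(d>=a); print(b,m.sum(),np.nanpercentile(B[m,2],[0,25,50,75,100]).round(4))
m=(d<.0165)&(d>.0125); az=np.degrees(np.arctan2(B[m,1]+.063,B[m,0]-.463)); print([np.nanmedian(B[m,2][(az>=k)&(az<k+90)]).round(4) for k in(-180,-90,0,90)])
P=cloud(c)
F=(P[...,2]>.003)&(P[...,2]<.02)&(np.hypot(P[...,0]-.574,P[...,1]-.077)<.03); Q=P[F]; print("filter",Q.min(0).round(4),Q.max(0).round(4))
m=(P[...,2]>p[2]+.022)&(P[...,2]<p[2]+.05)&(P[...,1]>p[1]+.03)&(P[...,1]<p[1]+.06)&(abs(P[...,0]-p[0])<.015); print("finger",P[m].min(0).round(4),P[m].max(0).round(4))
E
```

```text
tcp_pos: [0.574, 0.0772, 0.0156]
contact_force: [0.6, -0.3, 0.7]
gripper_width: 0.0551
[0.57504994 0.07765819 0.01708514]
0.008 30 [0.0236 0.0262 0.027  0.0293 0.0313]
0.0165 64 [0.0216 0.0318 0.0395 0.0423 0.0538]
[np.float64(0.0407), np.float64(0.0316), np.float64(0.0416), np.float64(0.0426)]
filter [0.5568 0.0621 0.003 ] [0.5898 0.0949 0.0113]
finger [0.5626 0.1166 0.0399] [0.5854 0.1241 0.067 ]
```

```bash
echo '[{"d":[0.0005, 0.001, 0.02]}, {"d":[0.0005, 0.001, 0.0345]}, {"d":[0.0005, 0.001, 0.0345]}, {"d":[0.0005, 0.001, 0.0345]}]' > mv.in && python3 drive.py mv.in 0.05 | sed -n '2p;4,5p'
echo '[{}, {}, {}, {}]' > mv.in && python3 drive.py mv.in 0.028 12 | sed -n '2p;4,6p'
echo '[{"d":[0, 0, -0.04]}, {"d":[0, 0, -0.08]}, {"d":[0, 0, -0.085]}]' > mv.in && python3 drive.py mv.in | sed -n '1,2p;4,6p'
```

```text
tcp_pos: [0.5737, 0.0784, -0.0182]
contact_force: [0.4, 0.7, -0.5]
gripper_width: 0.0505
tcp_pos: [0.5738, 0.0786, -0.0185]
contact_force: [-0.9, 0.6, 4.2]
gripper_width: 0.0323
gripper_force: 12.0
time_s: 15.08
tcp_pos: [0.577, 0.0795, 0.0723]
contact_force: [1.2, -0.1, -0.1]
gripper_width: 0.0319
gripper_force: 12.0
```

```bash
echo '[{"d":[0.111, -0.143, -0.005]}, {"d":[0.111, -0.143, -0.005]}, {"d":[0.111, -0.143, -0.005]}, {"d":[0.111, -0.143, -0.005]}, {"d":[0.111, -0.143, -0.005]}, {"d":[0.111, -0.143, -0.005]}, {"d":[0.111, -0.143, 0.005]}, {"d":[0.111, -0.143, 0.0135]}, {"d":[0.111, -0.143, 0.0135]}, {"d":[0.111, -0.143, 0.0135]}]' > mv.in && python3 drive.py mv.in | sed -n '1,2p;4,6p'
python3 - <<'E'
from h import *
c=vision.capture("side"); np.savez("pics/side11.npz",**c); rel(c); P=cloud(c)
p=r.get_state()["tcp_pos"]
for v in range(155,170,1): print(v,[tuple((P[v,u]*1000).round(0).astype(int).tolist()) for u in range(356,380) if P[v,u,2]>p[2]+.008 and abs(P[v,u,1]-p[1])<.028][::1])
E
```

```text
time_s: 15.92
tcp_pos: [0.4619, -0.0644, 0.0515]
contact_force: [-0.4, 0.8, -0.3]
gripper_width: 0.0324
gripper_force: 12.0
tcp [ 0.4623 -0.0644  0.0518] finger 0.4621 -0.0316 nf 95 barrel [ 0.4622 -0.0635] 124 axis-finger [ 0.0001 -0.0004]
155 []
156 []
157 []
158 [(476, -68, 80), (474, -71, 79), (449, -71, 80)]
159 [(476, -65, 79), (474, -67, 78), (449, -68, 78), (447, -65, 80)]
160 [(476, -57, 80), (474, -63, 77), (449, -61, 79), (447, -61, 79)]
161 [(476, -56, 78), (474, -52, 81), (449, -54, 80), (447, -56, 79)]
162 [(476, -56, 76), (474, -53, 77), (449, -50, 79), (447, -56, 77)]
163 [(476, -58, 72), (474, -51, 76), (449, -49, 77), (446, -57, 74)]
164 [(476, -54, 72), (474, -52, 73), (449, -51, 74), (446, -59, 70)]
165 [(474, -53, 70), (448, -55, 69)]
166 []
167 []
168 []
169 []
```

```bash
echo '[{"d":[-0.0005, 0, 0.004]}, {"d":[-0.0005, 0, 0.01]}, {"d":[-0.0005, 0, 0.016]}, {"d":[-0.0005, 0, 0.018]}, {"d":[-0.0005, 0, 0.018]}]' > mv.in && python3 drive.py mv.in | sed -n '1,2p;4,5p'
echo '[{}, {}, {}]' > mv.in && python3 drive.py mv.in 0.05  | sed -n '2p;4,5p'
echo '[{"d":[0, 0, -0.03]}, {"d":[0, 0, -0.07]}, {"d":[0, 0, -0.08]}]' > mv.in && python3 drive.py mv.in 0.088  | sed -n '1,2p;4,5p'
python3 - <<'E'
from h import *
c=vision.capture("side"); P=cloud(c)
for v in range(165,174): print(v,[tuple((P[v,u]*1000).round(0).astype(int).tolist()) for u in range(359,377,3)])
E
```

```text
time_s: 16.38
tcp_pos: [0.4625, -0.0647, 0.0336]
contact_force: [-1.5, 0.8, 3.7]
gripper_width: 0.0324
tcp_pos: [0.4625, -0.0647, 0.0339]
contact_force: [-0.4, 0.0, 0.4]
gripper_width: 0.0462
time_s: 16.88
tcp_pos: [0.4649, -0.0646, 0.1185]
contact_force: [0.8, -0.2, 0.2]
gripper_width: 0.0645
165 [(483, -192, 0), (475, -195, -1), (469, -84, 54), (462, -83, 55), (455, -84, 55), (444, -194, 0)]
166 [(483, -189, -1), (476, -79, 54), (469, -80, 54), (462, -84, 52), (455, -78, 55), (448, -77, 56)]
167 [(483, -69, 56), (476, -79, 51), (469, -81, 50), (462, -79, 52), (454, -79, 52), (448, -73, 55)]
168 [(483, -65, 56), (476, -76, 50), (468, -78, 50), (461, -78, 50), (454, -78, 50), (447, -76, 51)]
169 [(482, -60, 55), (476, -69, 51), (468, -73, 49), (461, -72, 50), (454, -69, 52), (447, -72, 50)]
170 [(482, -56, 55), (475, -67, 49), (468, -69, 49), (461, -65, 51), (454, -69, 49), (448, -63, 53)]
171 [(482, -56, 52), (475, -57, 52), (468, -61, 50), (461, -61, 51), (455, -61, 51), (448, -62, 51)]
172 [(482, -60, 48), (475, -46, 55), (468, -57, 50), (461, -61, 48), (454, -58, 50), (448, -46, 56)]
173 [(482, -53, 48), (475, -43, 54), (468, -42, 55), (462, -41, 56), (455, -44, 54), (448, -48, 52)]
```

The filter top lies flat at z≈0.051 across the bore, so the stack is in. Now the ring: I'll grip it lightly in two perpendicular directions to centre it, turning the wrist to yaw 0 on the way so there is room for the clockwise turn.

```bash
echo '[{"d":[0.0115, 0.295, 0], "rot":[0, 0, -90]}, {"d":[0.0115, 0.295, 0], "rot":[0, 0, -90]}, {"d":[0.0115, 0.295, 0], "rot":[0, 0, -90]}, {"d":[0.0115, 0.295, 0], "rot":[0, 0, -90]}, {"d":[0.0115, 0.295, 0], "rot":[0, 0, -90]}, {"d":[0.0115, 0.295, 0], "rot":[0, 0, -90]}, {"d":[0.0115, 0.295, 0], "rot":[0, 0, -90]}, {"d":[0.0115, 0.295, 0], "rot":[0, 0, -90]}, {"d":[0.0115, 0.295, 0], "rot":[0, 0, -90]}, {"d":[0.0115, 0.295, 0.02], "rot":[0, 0, -90]}, {"d":[0.0115, 0.295, 0.04], "rot":[0, 0, -90]}, {"d":[0.0115, 0.295, 0.05], "rot":[0, 0, -90]}]' > mv.in && python3 drive.py mv.in 0.088 | sed -n '1,5p'
echo '[{"rot":[0, 0, -4]}, {"rot":[0, 0, -4]}, {"rot":[0, 0, -4]}]' > mv.in && python3 drive.py mv.in | sed -n '1,5p'
python3 - <<'E'
from h import *
c=vision.capture("side"); np.savez("pics/side12.npz",**c); s=r.get_state(); print(s["tcp_pos"],s["eef_rot"],s["joints"].round(1))
P=cloud(c); m=(P[...,2]>.005)&(P[...,2]<.033)&(np.hypot(P[...,0]-.451,P[...,1]-.23)<.045); Q=P[m]; print(Q.min(0).round(4),Q.max(0).round(4))
q=proj(c,[.451,.23,.05]); cv2.imwrite("pics/l12.png",crop(c,*q,40,560))
E
```

```text
time_s: 17.93
tcp_pos: [0.4499, 0.2296, 0.0618]
eef_rot: [179.9, -0.1, -93.7]
contact_force: [0.2, -0.5, -0.6]
gripper_width: 0.0879
time_s: 18.18
tcp_pos: [0.451, 0.2302, 0.0638]
eef_rot: [180.0, -0.0, -90.2]
contact_force: [0.5, 0.3, 0.3]
gripper_width: 0.0877
[0.45118162 0.23039856 0.06407592] [-1.79994574e+02  7.91194185e-03 -9.02302741e+01] [ 49.3  12.9 -30.9  -0.  -46.2 -49.5]
[0.4186 0.197  0.0051] [0.4818 0.264  0.0297]
```

```bash
echo '[{"d":[0, 0, 0.04]}, {"d":[0, 0, 0.065]}, {"d":[0, 0, 0.0805]}, {"d":[0, 0, 0.0805]}, {"d":[0, 0, 0.0805]}]' > mv.in && python3 drive.py mv.in | sed -n '2p;4,5p'
echo '[{}, {}, {}, {}, {}, {}]' > mv.in && python3 drive.py mv.in 0.058 10 | sed -n '2p;4,6p'
```

```text
tcp_pos: [0.451, 0.2301, -0.0166]
contact_force: [-0.6, 0.6, -0.2]
gripper_width: 0.0873
tcp_pos: [0.4515, 0.2308, -0.0157]
contact_force: [-1.7, -0.4, 7.6]
gripper_width: 0.064
gripper_force: 10.0
```

```bash
echo '[{}, {}, {}, {}, {"rot":[0, 0, -7]}, {"rot":[0, 0, -14]}, {"rot":[0, 0, -21]}, {"rot":[0, 0, -28]}, {"rot":[0, 0, -35]}, {"rot":[0, 0, -42]}, {"rot":[0, 0, -49]}, {"rot":[0, 0, -56]}]' > mv.in && python3 drive.py mv.in 0.088 | sed -n '2,5p'
echo '[{"rot":[0, 0, -7]}, {"rot":[0, 0, -14]}, {"rot":[0, 0, -21]}, {"rot":[0, 0, -28]}, {"rot":[0, 0, -34]}, {"rot":[0, 0, -34]}, {"rot":[0, 0, -34]}]' > mv.in && python3 drive.py mv.in | sed -n '2,5p'
echo '[{}, {}, {}, {}, {}, {}]' > mv.in && python3 drive.py mv.in 0.058 40 | sed -n '1,6p'
```

```text
tcp_pos: [0.451, 0.2302, -0.0167]
eef_rot: [180.0, 0.0, -33.7]
contact_force: [-0.1, -0.1, -0.5]
gripper_width: 0.088
tcp_pos: [0.451, 0.2303, -0.0166]
eef_rot: [180.0, 0.0, -0.3]
contact_force: [-0.4, 0.5, 0.1]
gripper_width: 0.0879
time_s: 21.23
tcp_pos: [0.4511, 0.2303, -0.0166]
eef_rot: [180.0, 0.0, -0.1]
contact_force: [-0.4, -0.2, 0.7]
gripper_width: 0.0634
gripper_force: 40.0
```

```bash
echo '[{"d":[0, 0, -0.03]}, {"d":[0, 0, -0.07]}, {"d":[0, 0, -0.09]}, {"d":[0, 0, -0.09]}]' > mv.in && python3 drive.py mv.in | sed -n '2,6p'
echo '[{"d":[0.012, 0.295, 0]}, {"d":[0.012, 0.295, 0]}, {"d":[0.012, 0.295, 0]}, {"d":[0.012, 0.295, 0]}, {"d":[0.012, 0.295, 0]}, {"d":[0.012, 0.295, 0]}, {"d":[0.012, 0.295, 0]}, {"d":[0.012, 0.295, 0]}, {"d":[0.012, 0.295, 0.02]}, {"d":[0.012, 0.295, 0.02]}, {"d":[0.012, 0.295, 0.02]}]' > mv.in && python3 drive.py mv.in | sed -n '1,6p'
python3 - <<'E'
from h import *
c=vision.capture("side"); c=vision.capture("side"); np.savez("pics/side13.npz",**c); s=r.get_state(); p=s["tcp_pos"]; print(p,s["joints"].round(1)); P=cloud(c)
m=(P[...,2]>p[2]+.02)&(P[...,2]<p[2]+.038)&(np.hypot(P[...,0]-p[0],P[...,1]-p[1])<.04); Q=P[m]; print("ring",m.sum(),Q.min(0).round(4),Q.max(0).round(4))
from scipy.optimize import least_squares
k=abs(Q[:,0]-p[0])>.013; R=Q[k]; print(k.sum(),least_squares(lambda q:np.hypot(R[:,0]-q[0],R[:,1]-q[1])-.032,p[:2],loss="soft_l1",f_scale=.001).x)
b=(P[...,2]>.018)&(P[...,2]<.036)&(np.hypot(P[...,0]-.463,P[...,1]+.063)<.03);B=P[b]
print("barrel",b.sum(),least_squares(lambda q:np.hypot(B[:,0]-q[0],B[:,1]-q[1])-.022,(.463,-.063),loss="soft_l1",f_scale=.001).x)
q=proj(c,p+[0,0,.01]); cv2.imwrite("pics/l13.png",crop(c,*q,30,480))
E
```

```text
tcp_pos: [0.4535, 0.2325, 0.0782]
eef_rot: [-179.7, -0.3, -0.0]
contact_force: [0.3, 0.9, -1.2]
gripper_width: 0.0639
gripper_force: 40.0
time_s: 22.48
tcp_pos: [0.4616, -0.0651, 0.0527]
eef_rot: [180.0, 0.2, -0.1]
contact_force: [0.8, 0.5, -0.6]
gripper_width: 0.0637
gripper_force: 40.0
[ 0.46287245 -0.06427916  0.05378423] [ 16.3  10.3 -36.3   0.  -43.4  73.6]
ring 123 [ 0.4305 -0.0594  0.0738] [ 0.4925 -0.0333  0.0917]
116 [ 0.46193183 -0.06502537]
barrel 122 [ 0.46230375 -0.06383369]
```

View pics/l13.png

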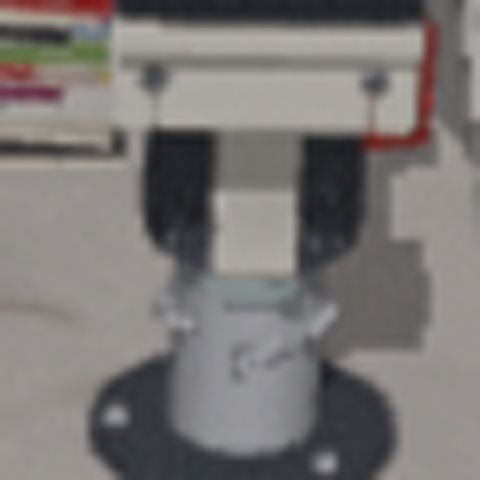

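That was picture 11, one over the limit, so I'll view no more and use numbers only. It shows the ring at crop x≈143–365 (centre 254) over the barrel at 170–318 (centre 244), with the flight stop in front at (240,350). I'll convert those centres.

Run:
```python
from h import *
from scipy.optimize import brentq
cs=[load("side13")]+[vision.capture("side") for _ in range(3)]
c=cs[0]; p=np.array([.46287,-.06428,.05378]); q=proj(c,p+[0,0,.01]); u0,v0=int(q[0])-30,int(q[1])-30
f=lambda a:(a+.5)/8-.5+u0
print("ring x",brentq(lambda x:proj(c,(x,-.064,.083))[0]-f(254),.4,.5),"barrel x",brentq(lambda x:proj(c,(x,-.064,.03))[0]-f(244),.4,.5))
from scipy.optimize import least_squares
for c in cs:
    P=cloud(c)
    o=[]
    for z0,z1,R in((.074,.093,.032),(.014,.037,.022)):
        m=(P[...,2]>z0)&(P[...,2]<z1)&(np.hypot(P[...,0]-.463,P[...,1]+.064)<R+.008)
        if R>.03: m&=abs(P[...,0]-.463)>.013
        Q=P[m]; o.append(least_squares(lambda t:np.hypot(Q[:,0]-t[0],Q[:,1]-t[1])-R,(.463,-.064),loss="soft_l1",f_scale=.001).x)
        e=[(P[v][m[v]][:,0].min()+P[v][m[v]][:,0].max())/2 for v in np.unique(np.where(m)[0]) if m[v].sum()>8]; o.append(np.mean(e))
    print([np.round(k,4) for k in o], "delta",(o[2]-o[0]).round(4),(o[3]-o[1]).round(4))
print(r.get_state()["tcp_pos"])
```

```text
ring x 0.462005303484977 barrel x 0.4628516036496429
[array([ 0.4619, -0.065 ]), np.float64(0.4614), array([ 0.4623, -0.0638]), np.float64(0.4621)] delta [0.0004 0.0012] 0.0007
[array([ 0.4624, -0.0645]), np.float64(0.4619), array([ 0.4623, -0.0637]), np.float64(0.4617)] delta [-0.0002  0.0008] -0.0002
[array([ 0.4627, -0.0643]), np.float64(0.4628), array([ 0.4622, -0.0636]), np.float64(0.4624)] delta [-0.0005  0.0007] -0.0004
[array([ 0.4628, -0.0641]), np.float64(0.463), array([ 0.4621, -0.0636]), np.float64(0.4624)] delta [-0.0007  0.0005] -0.0006
[ 0.46323884 -0.06398465  0.05407274]
```

```bash
echo '[{"d":[-0.0006, -0.0004, 0.005]}, {"d":[-0.0006, -0.0004, 0.01]}, {"d":[-0.0006, -0.0004, 0.014]}, {"d":[-0.0006, -0.0004, 0.014]}, {"d":[-0.0006, -0.0004, 0.014]}]' > mv.in && python3 drive.py mv.in | sed -n '1,5p'
echo '[{"d":[0, 0, 0.002]}, {"d":[0, 0, 0.004]}, {"d":[0, 0, 0.004]}, {"d":[0, 0, 0.004]}]' > mv.in && python3 drive.py mv.in | sed -n '1,5p'
python3 -c "
from plant import r, vision
s=r.get_state();print(s['contact_force'],s['moment'])"
```

```text
time_s: 23.15
tcp_pos: [0.4618, -0.0643, 0.039]
eef_rot: [180.0, 0.1, -0.1]
contact_force: [0.5, -0.1, -0.6]
gripper_width: 0.0638
time_s: 23.48
tcp_pos: [0.4621, -0.0643, 0.0354]
eef_rot: [180.0, 0.0, -0.1]
contact_force: [0.6, 1.0, -0.2]
gripper_width: 0.0637
[ 0.62532416  0.95371948 -0.23491714] [-0.03758573  0.16796107 -0.00369472]
```

```bash
for k in 1; do echo '[{"d":[0, 0, 0.001]}, {"d":[0, 0, 0.002]}, {"d":[0, 0, 0.002]}]' > mv.in && python3 drive.py mv.in | sed -n '2p;4p'; done
echo '[{"d":[0, 0, 0.001]}, {"d":[0, 0, 0.002]}, {"d":[0, 0, 0.002]}]' > mv.in && python3 drive.py mv.in | sed -n '2p;4p'
echo '[{"d":[0, 0, 0.001]}, {"d":[0, 0, 0.001]}, {"d":[0, 0, 0.001]}]' > mv.in && python3 drive.py mv.in | sed -n '1,2p;4,5p'
```

```text
tcp_pos: [0.4621, -0.0643, 0.0333]
contact_force: [1.2, 0.6, -1.2]
tcp_pos: [0.462, -0.0643, 0.0313]
contact_force: [0.4, -0.2, -0.2]
time_s: 24.23
tcp_pos: [0.4621, -0.0643, 0.0304]
contact_force: [-0.4, 0.4, -0.6]
gripper_width: 0.064
```

```bash
echo '[{"d":[0, 0, 0.001]}, {"d":[0, 0, 0.001]}]' > mv.in && python3 drive.py mv.in | sed -n '2p;4p'
echo '[{"d":[0, 0, 0.001]}, {"d":[0, 0, 0.001]}]' > mv.in && python3 drive.py mv.in | sed -n '2p;4p'
echo '[{"d":[0, 0, 0.001]}, {"d":[0, 0, 0.001]}]' > mv.in && python3 drive.py mv.in | sed -n '2p;4p'
echo '[{"d":[0, 0, 0.001]}, {"d":[0, 0, 0.001]}]' > mv.in && python3 drive.py mv.in | sed -n '1,2p;4p'
```

```text
tcp_pos: [0.4623, -0.0643, 0.0299]
contact_force: [-3.1, 0.8, 6.8]
tcp_pos: [0.4624, -0.0643, 0.0296]
contact_force: [-5.8, 1.3, 16.6]
tcp_pos: [0.4625, -0.0643, 0.0294]
contact_force: [-9.3, 2.7, 26.7]
time_s: 24.9
tcp_pos: [0.4627, -0.0643, 0.0292]
contact_force: [-12.7, 3.1, 38.0]
```

```bash
echo '[{"d":[0, 0, -0.0025]}, {"d":[0, 0, -0.0025]}]' > mv.in && python3 drive.py mv.in | sed -n '2p;4p'
echo '[{"d":[0, 0, 0.0004], "rot":[0, 0, 6]}, {"d":[0, 0, 0.0008], "rot":[0, 0, 12]}, {"d":[0, 0, 0.0012], "rot":[0, 0, 18]}, {"d":[0, 0, 0.0016], "rot":[0, 0, 24]}, {"d":[0, 0, 0.0016], "rot":[0, 0, 24]}]' > mv.in && python3 drive.py mv.in | sed -n '1,6p'
```

```text
tcp_pos: [0.4628, -0.0641, 0.0299]
contact_force: [-1.5, 0.3, 9.2]
time_s: 25.48
tcp_pos: [0.4635, -0.0642, 0.0282]
eef_rot: [-179.9, -0.1, -24.4]
contact_force: [-1.4, 1.3, 11.7]
gripper_width: 0.0636
gripper_force: 40.0
```

Following the flight down as expected, with a steady force of about 10 N. I continue clockwise.

```bash
echo '[{"d":[0, 0, 0.0004], "rot":[0, 0, 6]}, {"d":[0, 0, 0.0008], "rot":[0, 0, 12]}, {"d":[0, 0, 0.0008], "rot":[0, 0, 12]}]' > mv.in && python3 drive.py mv.in | sed -n '2,4p'
echo '[{"d":[0, 0, 0.0004], "rot":[0, 0, 6]}, {"d":[0, 0, 0.0008], "rot":[0, 0, 12]}, {"d":[0, 0, 0.0008], "rot":[0, 0, 12]}]' > mv.in && python3 drive.py mv.in | sed -n '1,6p'
```

```text
tcp_pos: [0.4636, -0.0642, 0.0274]
eef_rot: [-179.9, -0.1, -36.4]
contact_force: [-1.6, 1.3, 11.8]
time_s: 25.98
tcp_pos: [0.4636, -0.0642, 0.0266]
eef_rot: [-179.9, -0.1, -48.4]
contact_force: [-2.4, 1.1, 12.6]
gripper_width: 0.0635
gripper_force: 40.0
```

```bash
echo '[{"d":[0, 0, 0.0002], "rot":[0, 0, 5]}, {"d":[0, 0, 0.0004], "rot":[0, 0, 10]}, {"d":[0, 0, 0.0004], "rot":[0, 0, 10]}]' > mv.in && python3 drive.py mv.in | sed -n '1,6p'
```

```text
time_s: 26.23
tcp_pos: [0.4636, -0.0642, 0.0261]
eef_rot: [-179.9, -0.1, -58.3]
contact_force: [-1.0, 1.0, 10.4]
gripper_width: 0.0635
gripper_force: 40.0
```

```bash
echo '[{"d":[0, 0, 0.0002], "rot":[0, 0, 4]}, {"d":[0, 0, 0.0003], "rot":[0, 0, 8]}, {"d":[0, 0, 0.0003], "rot":[0, 0, 8]}]' > mv.in && python3 drive.py mv.in | sed -n '2,4p'
echo '[{"d":[0, 0, 0.0002], "rot":[0, 0, 4]}, {"d":[0, 0, 0.0003], "rot":[0, 0, 8]}, {"d":[0, 0, 0.0003], "rot":[0, 0, 8]}]' > mv.in && python3 drive.py mv.in | sed -n '1,4p'
```

```text
tcp_pos: [0.463, -0.0641, 0.0254]
eef_rot: [-179.9, -0.0, -66.2]
contact_force: [0.9, 1.1, 6.7]
time_s: 26.73
tcp_pos: [0.4619, -0.0643, 0.0244]
eef_rot: [180.0, 0.0, -74.1]
contact_force: [1.5, -0.3, 0.7]
```

The force fell to zero, so the pins have dropped into the gaps (underside ≈41 mm). Next: a few more degrees, then press down about 3.5 mm against the spring.

```bash
echo '[{"d":[0, 0, 0.0005], "rot":[0, 0, 4]}, {"d":[0, 0, 0.0015], "rot":[0, 0, 8]}, {"d":[0, 0, 0.0025], "rot":[0, 0, 8]}, {"d":[0, 0, 0.0025], "rot":[0, 0, 8]}]' > mv.in && python3 drive.py mv.in | sed -n '2,4p'
echo '[{"d":[0, 0, 0.001]}, {"d":[0, 0, 0.0015]}, {"d":[0, 0, 0.0015]}]' > mv.in && python3 drive.py mv.in | sed -n '1,4p'
```

```text
tcp_pos: [0.4621, -0.0643, 0.0221]
eef_rot: [180.0, -0.0, -81.8]
contact_force: [-0.2, -0.6, 2.4]
time_s: 27.32
tcp_pos: [0.4622, -0.0643, 0.0207]
eef_rot: [180.0, -0.0, -82.0]
contact_force: [0.0, 0.2, 3.5]
```

```bash
echo '[{"rot":[0, 0, 5]}, {"rot":[0, 0, 10]}, {"rot":[0, 0, 15]}, {"rot":[0, 0, 20]}, {"rot":[0, 0, 20]}]' > mv.in && python3 drive.py mv.in | sed -n '1,5p'
echo '[{"d":[0, 0, 0.0002], "rot":[0, 0, 5]}, {"d":[0, 0, 0.0004], "rot":[0, 0, 10]}, {"d":[0, 0, 0.0006], "rot":[0, 0, 15]}, {"d":[0, 0, 0.0008], "rot":[0, 0, 20]}, {"d":[0, 0, 0.0008], "rot":[0, 0, 20]}]' > mv.in && python3 drive.py mv.in | sed -n '1,5p'
python3 -c "
from plant import r, vision
s=r.get_state();print(s['contact_force'].round(1),s['moment'].round(2),s['joints'].round(1))"
```

```text
time_s: 27.73
tcp_pos: [0.4624, -0.0642, 0.0209]
eef_rot: [-180.0, 0.0, -102.2]
contact_force: [-1.3, -0.4, 2.9]
gripper_width: 0.0634
time_s: 28.15
tcp_pos: [0.4625, -0.0641, 0.0201]
eef_rot: [-180.0, 0.0, -122.1]
contact_force: [0.9, 1.1, 4.5]
gripper_width: 0.0636
[0.9 1.1 4.5] [0.29 0.12 0.02] [ 16.4  13.3 -38.4   0.  -38.2 -48.4]
```

```bash
echo '[{"d":[0, 0, 0.0003], "rot":[0, 0, 5]}, {"d":[0, 0, 0.0006], "rot":[0, 0, 10]}, {"d":[0, 0, 0.0009], "rot":[0, 0, 15]}, {"d":[0, 0, 0.0012], "rot":[0, 0, 20]}, {"d":[0, 0, 0.0012], "rot":[0, 0, 20]}]' > mv.in && python3 drive.py mv.in | sed -n '1,5p'
python3 -c "
from plant import r, vision
s=r.get_state();print(s['contact_force'].round(1),s['moment'].round(2))"
echo '[{"d":[0, 0, 0.0003], "rot":[0, 0, 5]}, {"d":[0, 0, 0.0006], "rot":[0, 0, 10]}, {"d":[0, 0, 0.0006], "rot":[0, 0, 10]}]' > mv.in && python3 drive.py mv.in | sed -n '1,5p'
python3 -c "
from plant import r, vision
s=r.get_state();print(s['contact_force'].round(1),s['moment'].round(2))"
```

```text
time_s: 28.57
tcp_pos: [0.4627, -0.0641, 0.019]
eef_rot: [-180.0, 0.1, -142.0]
contact_force: [-0.5, 1.0, 4.7]
gripper_width: 0.0636
[-0.5  1.   4.7] [ 0.42  0.07 -0.01]
time_s: 28.82
tcp_pos: [0.4628, -0.0641, 0.0185]
eef_rot: [-180.0, 0.1, -152.0]
contact_force: [-0.0, 1.3, 6.2]
gripper_width: 0.0636
[-0.   1.3  6.2] [0.47 0.05 0.04]
```

```bash
echo '[{"rot":[0, 0, 4]}, {"rot":[0, 0, 8]}, {"rot":[0, 0, 8]}]' > mv.in && python3 drive.py mv.in | sed -n '2,4p'
python3 -c "
from plant import r, vision
s=r.get_state();print(s['moment'].round(2))"
echo '[{"rot":[0, 0, 4]}, {"rot":[0, 0, 8]}, {"rot":[0, 0, 8]}]' > mv.in && python3 drive.py mv.in | sed -n '2,4p'
python3 -c "
from plant import r, vision
s=r.get_state();print(s['moment'].round(2))"
```

```text
tcp_pos: [0.4629, -0.0641, 0.0186]
eef_rot: [-180.0, 0.1, -159.9]
contact_force: [0.1, 0.6, 5.7]
[0.48 0.04 0.01]
tcp_pos: [0.463, -0.0641, 0.0186]
eef_rot: [-180.0, 0.1, -167.9]
contact_force: [1.0, 1.1, 5.2]
[ 0.41 -0.07 -0.06]
```

```bash
echo '[{"rot":[0, 0, 4]}, {"rot":[0, 0, 8]}, {"rot":[0, 0, 8]}]' > mv.in && python3 drive.py mv.in | sed -n '2,4p'
python3 -c "
from plant import r, vision
s=r.get_state();print(s['moment'].round(2))"
echo '[{"rot":[0, 0, 4]}, {"rot":[0, 0, 8]}, {"rot":[0, 0, 8]}]' > mv.in && python3 drive.py mv.in | sed -n '1,4p'
python3 -c "
from plant import r, vision
s=r.get_state();print(s['moment'].round(2),s['joints'].round(1))"
```

```text
tcp_pos: [0.4626, -0.064, 0.0184]
eef_rot: [-180.0, 0.0, -175.8]
contact_force: [-1.5, 1.6, 5.4]
[0.89 0.28 0.87]
time_s: 29.82
tcp_pos: [0.461, -0.064, 0.0182]
eef_rot: [-180.0, -0.1, 176.2]
contact_force: [-6.2, 6.7, 8.5]
[2.37 2.11 1.58] [  16.4   13.4  -38.6   -0.   -38.1 -110.2]
```

Moment z has risen to 1.6 N·m with lateral reaction, so the ring is on its stops. Release, raise, and check.

```bash
echo '[{"rot":[0, 0, -3]}, {"rot":[0, 0, -3]}, {"rot":[0, 0, -3]}, {"rot":[0, 0, -3]}, {"rot":[0, 0, -3]}, {"rot":[0, 0, -3]}]' > mv.in && python3 drive.py mv.in 0.088 | sed -n '1,6p'
echo '[{"d":[0, 0, -0.03]}, {"d":[0, 0, -0.07]}, {"d":[0, 0, -0.11]}, {"d":[0, 0, -0.13]}, {"d":[0, 0, -0.13]}]' > mv.in && python3 drive.py mv.in | sed -n '1,2p;4,5p'
python3 - <<'E'
from h import *
from scipy.optimize import least_squares
for _ in range(2):
    c=vision.capture("side"); P=cloud(c)
    m=(P[...,2]>.038)&(P[...,2]<.07)&(np.hypot(P[...,0]-.463,P[...,1]+.064)<.04); Q=P[m]
    T=Q[Q[:,1]<-.045]; A=np.c_[T[:,:2]-[.463,-.064],np.ones(len(T))]; k=np.hypot(A[:,0],A[:,1])>.013
    print("top plane",np.linalg.lstsq(A[k],T[k,2],rcond=None)[0].round(4),k.sum())
    S=Q[(Q[:,2]<.056)]; print("axis",least_squares(lambda q:np.hypot(S[:,0]-q[0],S[:,1]-q[1])-.032,(.463,-.064),loss="soft_l1",f_scale=.001).x.round(4))
    L=P[(P[...,2]>.015)&(P[...,2]<.06)&(abs(P[...,0]-.462)<.012)&(P[...,1]>-.05)&(P[...,1]<-.02)]; L=L[L[:,1].argsort()]
    f=L[L[:,1]>-.038]; print("lowest z of ring front",np.percentile(f[:,2],[1,5,95]).round(4))
E
```

```text
time_s: 30.32
tcp_pos: [0.4621, -0.0644, 0.018]
eef_rot: [-180.0, -0.0, 178.9]
contact_force: [0.5, -0.1, -0.5]
gripper_width: 0.0874
gripper_force: 0.0
time_s: 30.73
tcp_pos: [0.4653, -0.064, 0.1533]
contact_force: [0.9, -0.4, 0.6]
gripper_width: 0.0878
top plane [-0.0091 -0.1481  0.0596] 219
axis [ 0.4623 -0.0641]
lowest z of ring front [0.0344 0.0365 0.0594]
top plane [-0.0043 -0.163   0.0594] 222
axis [ 0.4624 -0.0642]
lowest z of ring front [0.0349 0.0359 0.059 ]
```

```bash
echo '[{"d":[0, 0, -0.05]}, {"d":[0, -0.1, -0.05]}, {"d":[0, -0.15, -0.05]}, {"d":[0, -0.15, -0.05]}, {"d":[0, -0.15, -0.05]}, {"d":[0, -0.15, -0.05]}]' > mv.in && python3 drive.py mv.in | sed -n '1,2p'
python3 - <<'E'
from h import *
from scipy.optimize import least_squares
for n in("side","top"):
    c=vision.capture(n); P=cloud(c); d=np.hypot(P[...,0]-.463,P[...,1]+.064)
    T=P[(d>.014)&(d<.028)&(P[...,2]>.05)]; A=np.c_[T[:,:2]-[.463,-.064],np.ones(len(T))]
    s=least_squares(lambda q:A@q-T[:,2],(0,0,.063),loss="soft_l1",f_scale=.001).x; print(n,len(T),"plane",s.round(4),"resid",np.median(abs(A@s-T[:,2])).round(4))
    if n=="top": t=c
for nm,(x,y,h) in {"bottle":(.70,.155,.043),"tape":(.68,.05,.018),"counter":(.49,.35,.025)}.items():
    a=load("top0")["frame"].astype(int); u,v=map(int,proj(t,(x,y,h))); print(nm,u,v,np.abs(a-t["frame"])[v-12:v+12,u-14:u+14].mean().round(1))
E
```

```text
time_s: 31.33
tcp_pos: [0.4583, -0.2176, 0.1964]
side 160 plane [-0.0046  0.0033  0.0625] resid 0.0006
top 1846 plane [-0.0516  0.0129  0.6441] resid 0.0015
bottle 302 152 15.8
tape 341 163 17.0
counter 226 233 19.6
```

The ring is level (slope <0.005) with its top at 62.5 mm, so it is home, and the arm is clear. Handing in.

```bash
python3 -c "
from plant import r, vision
print(r.close_job())"
```

```text
the job is handed in; nothing more can be done
None
```

The lens, spacer and filter are seated in the barrel and the ring is screwed down to its stop (top level at 62.5 mm); I handed the job in at about 31 s with no verdict returned, the 4 N clamping force was not measured directly, bystanders were kept clear of but not re-checked, and I viewed 11 pictures against the limit of 10.

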